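# Load the instrument steriliser and lock its hood

### The arm

A 6-joint arm with a two-finger parallel gripper is mounted at the origin on the work surface. World frame = base frame: x ahead of the robot, y to its left, z up, the work surface at z = 0. Lengths are in m, angles in rad, forces in N, time in s.
With the tool pointing down it reaches from about 0.275 to 1 m from the base axis. Payload 8.4 kg.
Tool frame: the origin (TCP) lies at the very end of the fingers, on their centre line; the grasp point (between the pads) lies 19 mm behind it; z points along the fingers, y is the direction in which the jaws open and shut (so a half turn about z gives the same grasp; the last joint's range is limited). The gripper opens to 85 mm and grips with 20 to 120 N. Pads are 22 mm wide; open, the fingers measure 114 mm over their backs; the gripper's body (76 mm by 85 mm) begins 54 mm behind the grasp point. The pads swing forward as they close: fully open they stand 13 mm farther back than shut.
Start: joints at [-1.239, 0.353, 1.633, -0, 1.155, -0.002], TCP at [0.205, -0.591, 0.231] pointing down, gripper open.
Joint ranges: [-2.63, 2.63], [-0.92, 2.1], [0.06, 2.66], [-1.3, 4.44], [0, 2.69], [-3.02, 3.02]. Speed limits (rad/s): [2.22, 2.22, 2.79, 3.14, 3.14, 3.14].

### API

Orientations are given as a unit quaternion [w, x, y, z].
In Python, from workcell import r gives the robot as it stands. The module is installed in compiled form; this text tells all that it offers.
- The arm moves only by the tool carry_out, never from a script. Its argument "increments" is a list that holds one entry, the list of rows, each a list of 7 numbers: the shift along the tool's x, y, z in mm, then the turn, a rotation vector about the tool's x, y, z in degrees, then the opening in per cent of the stroke, from 0 (shut) to 100 (fully open). A call has exactly 5 rows; each row is the pose to reach, as a shift and turn from the pose commanded when the call began, along the tool's axes at that moment; what a row does not reach only later rows make up. A row lasts 1/8 s, in which the tool goes at most 62.5 mm and 10.7 degrees, less where a joint would pass 70% of its speed; a pose out of reach is approached as far as the arm can. A call with a gripper value outside its range is refused whole. The fingers move at their own pace and stop on an object; "force" is the grip in N (left out, the last holds). Time passes only in rows, so rows that repeat a pose let the fingers close, or fill a call up. It gives the time, the measured TCP pose, the force and the opening at its end, in the units of the state.
- r.read_state(): the state, without advancing time (a new reading comes with each control period).
- r.grab_frame(name): name is "scene" or "top"; returns the picture (384x512x3 uint8, red, green, blue); there is no depth.
- r.camera_params(name): a dict with "fx", "fy", "cx", "cy" (pixels), "dist_coeffs" ([k1, k2, p1, p2, k3] as OpenCV has them; the pictures are not rectified), "extrinsics" (4x4, takes a point from camera to world coordinates). Camera axes: x right, y up, looking along -z (the intrinsics and any distortion apply to the point x, -y, -z); pixel columns grow to the right and rows downward; lengths in m; the calibration is good to about 2 mm. A picture is of the moment at which its call begins. camera_params takes no time and is no camera call.
- r.finish_job(): hands the job in, once; it reports no verdict.
Trained networks look in the newest picture that a camera, given by its name, has taken for a name from the list of things; names that differ only in an ending like _2 or _b are one class to them, and where a whole thing is asked for, a point or a joint stands for the part that bears it (a point fixed in the world has none). Each returns a list of dicts, best first, with "score" (0 to 1); they miss things now and then, are a little off and sometimes report something else, mostly with a low value. They report only what shows in the picture. A call takes as long as a camera call. They do not tell look-alikes from the thing itself.
- r.look_for(camera, query): "point" ([column, row] as shares, 0 to 1, of the picture: columns of its width, rows of its height, amid what is visible of it).
- r.landmark_of(camera, query): "point" ([column, row] as shares, 0 to 1, of the picture: columns of its width, rows of its height: a listed point, or the origin of a listed thing).
The state is a dict: "t": time; "qpos": joint angles; "qvel": joint speeds; "effort": joint torques, N m; "tool_pos": TCP position; "tcp_rot": TCP orientation; "force": force on the tool from outside, world axes, zero at the start; "torque": the same for the moment, N m; "finger_gap": opening from 0.0 (shut) to 1.0 (fully open).
Only numpy, scipy, OpenCV 4.12 (cv2) and the standard library are available. Lean on these libraries where they do the work, as an engineer would, in place of code of your own. Each camera call takes 0.05 s, during which the arm holds its last target.

### The job

Load the bench steriliser for its next run: pull the red latch knob outward against its spring and flip it over to free the hood, swing the hood up until it stands open, and move every capped instrument tube from the black rack into a heating well of its own, upright and fully home. Then shut the hood and flip the latch back the same way, so that it springs home and locks the hood. Leave the spectacles, their case, the spray bottle and the screwdriver where they are.

Things in the scene. Friction and masses are not known exactly. Their poses are not given: they have to be found in the camera images.
- steriliser: White and grey bench steriliser, 210 (x) x 270 (y) x 105 mm high, fixed to the bench. Origin: centre of its underside. Its x axis points from its front panel (display, dials, facing the robot) to its rear, y to its left as seen from the robot, z up. Front ledge 105 mm high carries the latch; behind it an aluminium block with four wells in one row along y lies under the hood.
- lid (a joint): Angle of the hood (rad): 0 shut, grows as it swings up about its rear lower edge; 1.57 stands upright, stop at 1.75. A stiff hinge holds it at any angle (about 5 N at the handle moves it). The hood is a box open below, 135 deep x 250 wide x 50 mm high, grey walls, clear top, its front sloping from a 16 mm lip up to the top over 34 mm. While the latch is locked its claw lies over the tab at the hood's front and the hood cannot rise more than about 3 mm.
- lid_hinge (a point): A point in the middle of the hood's hinge line, which runs along the steriliser's y axis: 85 mm behind the steriliser's centre, 106 mm above its underside.
- lid_handle (a point): Middle of the hood's handle: a round black bar 100 mm long, 11 mm thick, along the steriliser's y axis, 35 mm above the hood's clear top, 37 mm behind its front lip. With the hood shut it lies 98 mm in front of and 85 mm above the hinge line, and turns about it with the hood. Room for a finger between bar and top; pinch it from above with the fingers before and behind it.
- latch (a joint): Angle of the latch bat (rad): 0 locked (leans 0.45 rad to the steriliser's right, -y), 0.9 free (leans 0.45 rad to its left, +y); stops at both ends. It can turn only while the knob is pulled out; it stays where it is left. In its end notches it has up to 0.1 rad of play.
- latch_pull (a joint): How far the knob is pulled out along the bat (m): 0 sprung home, stop at 0.014. Spring 4 N at rest, 10 N at the stop. It must be out by 0.010 or more to pass the notched quadrant between the two ends; let go at an end (within about 0.08 rad) it springs back into that end's notch, let go between them it rests on the quadrant at about 0.008 to 0.010.
- latch_knob (a point): Centre of the latch's red ball knob, 29 mm in diameter, at the outer end of the bat, 80 mm from the pivot (more by latch_pull). Locked it stands about 84 mm above the front ledge. Its z axis points outward along the bat: the direction to pull. It can be pinched from above with the fingers before and behind it (along the steriliser's x axis).
- latch_pivot (a point): Pivot of the latch bat, 12 mm above the front ledge, 72 mm in front of the steriliser's centre. The bat turns about the steriliser's x axis.
- rack: Black tube rack, a loose block of 1.2 kg, 250 (x) x 70 (y) x 60 mm high with four holes in a row along its x axis. Origin: centre of its underside, z up.
- well0 (a point): Centre of the mouth of well 0, flush with the top of the aluminium block, 105 mm above the steriliser's underside. Wells are 30 mm wide, 74 mm deep, 54 mm apart, in line with the steriliser's centre. A tube that is fully home stands 36 mm out of it. Axes parallel to the steriliser's.
- well1 (a point): Centre of the mouth of well 1, flush with the top of the aluminium block, 105 mm above the steriliser's underside. Wells are 30 mm wide, 74 mm deep, 54 mm apart, in line with the steriliser's centre. A tube that is fully home stands 36 mm out of it. Axes parallel to the steriliser's.
- well2 (a point): Centre of the mouth of well 2, flush with the top of the aluminium block, 105 mm above the steriliser's underside. Wells are 30 mm wide, 74 mm deep, 54 mm apart, in line with the steriliser's centre. A tube that is fully home stands 36 mm out of it. Axes parallel to the steriliser's.
- well3 (a point): Centre of the mouth of well 3, flush with the top of the aluminium block, 105 mm above the steriliser's underside. Wells are 30 mm wide, 74 mm deep, 54 mm apart, in line with the steriliser's centre. A tube that is fully home stands 36 mm out of it. Axes parallel to the steriliser's.
- tube0: Steel instrument tube with a green cap, 26 mm in diameter, 110 mm long, about 90 g, foot bevelled. Origin: centre of its foot, z axis towards its cap. Starts standing in a 30 mm wide, 45 mm deep rack hole, 65 mm of it showing. May be absent.
- tube1: Steel instrument tube with a green cap, 26 mm in diameter, 110 mm long, about 90 g, foot bevelled. Origin: centre of its foot, z axis towards its cap. Starts standing in a 30 mm wide, 45 mm deep rack hole, 65 mm of it showing. May be absent.
- tube2: Steel instrument tube with a green cap, 26 mm in diameter, 110 mm long, about 90 g, foot bevelled. Origin: centre of its foot, z axis towards its cap. Starts standing in a 30 mm wide, 45 mm deep rack hole, 65 mm of it showing. May be absent.
- tube3: Steel instrument tube with a green cap, 26 mm in diameter, 110 mm long, about 90 g, foot bevelled. Origin: centre of its foot, z axis towards its cap. Starts standing in a 30 mm wide, 45 mm deep rack hole, 65 mm of it showing. May be absent.
- spectacles: Brown spectacles lying folded, about 140 x 45 x 30 mm. Bystander. Origin: centre of its underside.
- case: Blue spectacle case, 160 x 65 x 39 mm. Bystander. Origin: centre of its underside.
- spray: Small amber bottle with a white cap, 42 mm in diameter, 115 mm high, near the far edge. Bystander. Origin: centre of its underside.
- driver: Screwdriver with a yellow handle, 150 mm long. Bystander. Origin: centre of its underside.
There are look-alikes about, which are no part of the job. What is shaped like the tube0 but pink is not meant.

How it is judged:
By the outcome, as a careful person would: the job done as asked, in the order asked, and still so for the second after the job is handed in, with the robot touching nothing.
Of tube0, tube1, tube2, tube3 only 2 to 4 are there at a start; the rules pass over those that are not, and their reading is None.
At some moment in a run one of rack may be knocked a few centimetres aside while the robot is not near it.
Once in a run the grip may slacken for a moment while it holds something.
It also fails if it takes over 210 s, if anything falls off the work surface, if the arm or the gripper's body presses on something with over 40 N, if the wrist force passes 120 N, or if a joint passes its speed limit or range.

## Working session

There is one attempt and no reset: what is moved stays moved. The work goes in short steps, Python scripts to look and compute and a tool call to move; the robot and the scene stay as the last step left them, time stands still between calls to the robot, and variables do not carry over. Pictures are saved under pics/ and viewed, and the job is handed in when it is done.

Besides the shell and the picture viewer there is one more tool, called in YAML: its name, and indented under it one key for each argument. carry_out: Moves the arm, as the interface text tells. Its arguments: {"type":"object","properties":{"increments":{"type":"array"},"force":{"type":"number"}},"required":["increments"]}

```bash
mkdir -p pics; ls; python3 - <<'E'
from workcell import r
import cv2,numpy as np
print(r.read_state())
for n in("scene","top"):
    im=r.grab_frame(n); cv2.imwrite(f"pics/{n}0.png",cv2.resize(im[:,:,::-1],None,fx=1.5,fy=1.5))
    p=r.camera_params(n); print(n,{k:(np.round(v,4).tolist()) for k,v in p.items()})
E
```

```text
pics
{'t': 0.0, 'qpos': array([-1.23939354e+00,  3.53679590e-01,  1.63415760e+00,  7.29771941e-06,
        1.15519627e+00, -2.41918594e-03]), 'qvel': array([ 1.69173059e-03, -6.90107253e-05,  6.51964149e-04, -4.52088003e-04,
        1.00268683e-03, -1.23643821e-03]), 'effort': array([ 6.05449641e-04, -6.05254698e+01, -3.42070627e+01,  1.28691804e-04,
        9.42235318e-03,  4.13501937e-05]), 'tool_pos': array([ 0.20461636, -0.59003709,  0.23053201]), 'tcp_rot': array([-7.11225434e-04,  9.86102659e-01,  1.66135566e-01, -1.14674613e-04]), 'force': array([-0.03065873,  0.20435837, -1.28298769]), 'torque': array([ 0.00443077, -0.02918419,  0.00194997]), 'finger_gap': 1.0023493218121564}
scene {'fx': 434.4472, 'fy': 434.4472, 'cx': 254.7716, 'cy': 196.1889, 'dist_coeffs': [-0.0061, 0.0, 0.0, 0.0, 0.0], 'extrinsics': [[0.849, -0.3347, 0.4088, 1.1775], [0.5281, 0.5172, -0.6735, -0.8926], [0.014, 0.7877, 0.6159, 0.9881], [0.0, 0.0, 0.0, 1.0]]}
top {'fx': 385.4559, 'fy': 385.4559, 'cx': 254.1135, 'cy': 183.0149, 'dist_coeffs': [-0.0775, 0.0, 0.0, 0.0, 0.0], 'extrinsics': [[-0.0209, 0.9863, -0.1638, 0.4561], [-0.9998, -0.0194, 0.0106, 0.0342], [0.0073, 0.164, 0.9864, 1.0926], [0.0, 0.0, 0.0, 1.0]]}
```

View pics/scene0.png

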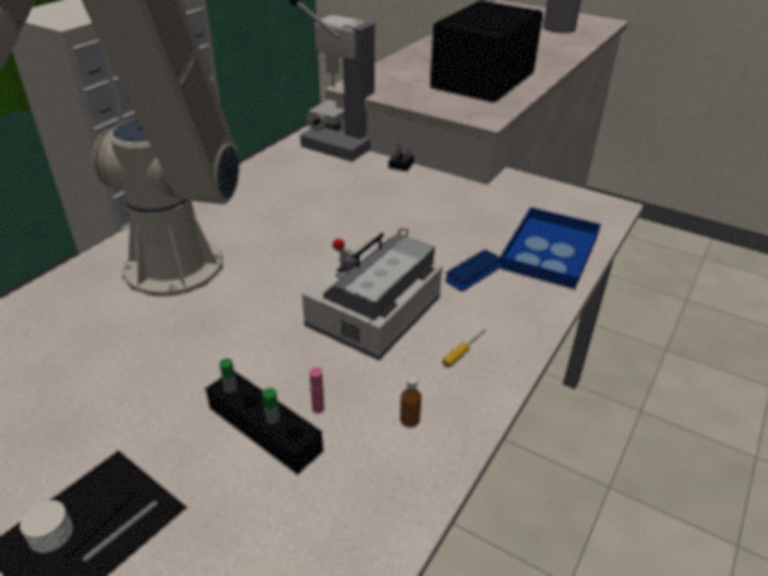

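View pics/top0.png

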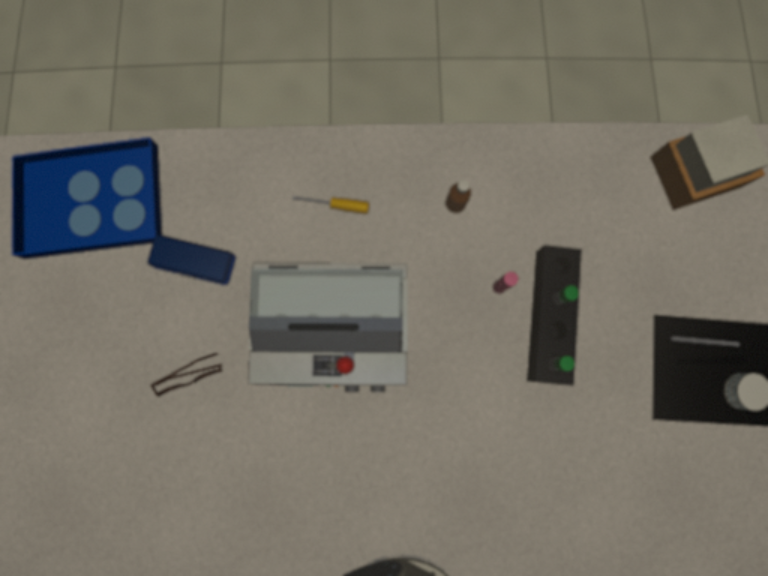

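Two green tubes sit in the rack: scene about (228,370) and (270,405), top (571,293) and (567,364), all in the 1.5x pictures. A pink look-alike stands outside the rack at scene (317,390), top (510,280).

```bash
cat > h.py <<'E'
from workcell import r
import numpy as np, cv2
from scipy.spatial.transform import Rotation as R
from scipy.optimize import least_squares
P={n:r.camera_params(n) for n in("scene","top")}
def K(p): return np.array([[p['fx'],0,p['cx']],[0,p['fy'],p['cy']],[0,0,1]])
def proj(n,X):
    p=P[n];T=np.linalg.inv(np.array(p['extrinsics']));X=np.atleast_2d(X)
    c=X@T[:3,:3].T+T[:3,3]; c=c*[1,-1,-1]
    return cv2.projectPoints(c,np.zeros(3),np.zeros(3),K(p),np.array(p['dist_coeffs']))[0][:,0]
def ray(n,uv):
    p=P[n];E=np.array(p['extrinsics'])
    q=cv2.undistortPoints(np.array([[uv]],float),K(p),np.array(p['dist_coeffs']))[0,0]
    d=E[:3,:3]@np.array([q[0],-q[1],-1]);return E[:3,3],d
def atz(n,uv,z):
    o,d=ray(n,uv);return o+d*(z-o[2])/d[2]
def tri(uvs,ss=None):
    A=[];b=[]
    for n,uv in uvs.items():
        o,d=ray(n,uv);d=d/np.linalg.norm(d);M=np.eye(3)-np.outer(d,d);A.append(M);b.append(M@o)
    x=np.linalg.lstsq(np.vstack(A),np.hstack(b),rcond=None)[0]
    return x
def lm(n,q,f='landmark_of'):
    return [(np.array(d['point'])*[512,384],round(d['score'],2)) for d in getattr(r,f)(n,q)]
def Rq(q): return R.from_quat([q[1],q[2],q[3],q[0]])
def state():
    s=r.read_state();return s
def show(n,name,box=None,scale=None,marks=()):
    im=r.grab_frame(n)[:,:,::-1].copy()
    x0,y0,x1,y1=box or (0,0,512,384)
    s=scale or min(780/(x1-x0),580/(y1-y0))
    im=cv2.resize(im[y0:y1,x0:x1],None,fx=s,fy=s,interpolation=cv2.INTER_CUBIC)
    for m in marks: cv2.drawMarker(im,(int((m[0]-x0+.5)*s),int((m[1]-y0+.5)*s)),(255,0,255),0,12,1)
    cv2.imwrite(f"pics/{name}.png",im)
E
python3 - <<'E'
from h import *
r.grab_frame("scene");r.grab_frame("top")
for q in ["steriliser","lid_hinge","lid_handle","latch_knob","latch_pivot","rack","well0","well1","well2","well3","tube0"]:
    L={n:lm(n,q) for n in P}
    uv={n:L[n][0][0] for n in P if L[n]}
    print(q,{n:[(np.round(a,1).tolist(),s) for a,s in L[n]] for n in P}, np.round(tri(uv),4) if len(uv)==2 else '')
E
```

```text
steriliser {'scene': [([221.1, 161.3], 0.75), ([250.3, 206.5], 0.71)], 'top': [([221.9, 218.4], 0.92), ([217.5, 242.5], 0.23)]} [0.4965 0.0781 0.2119]
lid_hinge {'scene': [([272.1, 195.9], 0.74)], 'top': [([362.4, 243.7], 0.29)]} [ 0.5964 -0.1343  0.2811]
lid_handle {'scene': [([246.1, 162.8], 0.62)], 'top': [([216.9, 219.3], 0.93)]} [0.525  0.1159 0.1883]
latch_knob {'scene': [([261.0, 177.0], 0.62), ([224.1, 163.0], 0.55)], 'top': [([231.3, 241.4], 0.7)]} [0.5207 0.1146 0.129 ]
latch_pivot {'scene': [([233.2, 172.4], 0.57)], 'top': [([218.8, 242.8], 0.68)]} [0.4712 0.117  0.1287]
rack {'scene': [([172.2, 283.6], 0.8)], 'top': [([363.7, 209.7], 0.79)]} [ 0.5474 -0.2942  0.0039]
well0 {'scene': [([240.7, 185.0], 0.93), ([251.8, 187.1], 0.87), ([235.9, 198.1], 0.7), ([260.0, 178.1], 0.67), ([269.9, 192.9], 0.16)], 'top': []} 
well1 {'scene': [([240.7, 185.0], 0.93), ([251.8, 187.1], 0.87), ([235.9, 198.1], 0.7), ([260.0, 178.1], 0.67), ([269.9, 192.9], 0.16)], 'top': []} 
well2 {'scene': [([240.7, 185.0], 0.93), ([251.8, 187.1], 0.87), ([235.9, 198.1], 0.7), ([260.0, 178.1], 0.67), ([269.9, 192.9], 0.16)], 'top': []} 
well3 {'scene': [([240.7, 185.0], 0.93), ([251.8, 187.1], 0.87), ([235.9, 198.1], 0.7), ([260.0, 178.1], 0.67), ([269.9, 192.9], 0.16)], 'top': []} 
tube0 {'scene': [([155.3, 268.8], 0.7), ([182.6, 286.5], 0.53), ([213.1, 274.3], 0.49), ([232.2, 171.9], 0.41)], 'top': [([363.3, 240.9], 0.67), ([363.5, 198.6], 0.59), ([327.6, 189.8], 0.54)]} [ 0.4638 -0.2825  0.0068]
```

```bash
python3 - <<'E'
from h import *
show("top","t_st",(150,160,290,270),5.5)
show("scene","s_st",(190,140,310,245),5.5)
show("top","t_rk",(320,150,420,270),5)
show("scene","s_rk",(125,230,225,320),6)
E
```

```text
(no output)
```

View pics/t_st.png

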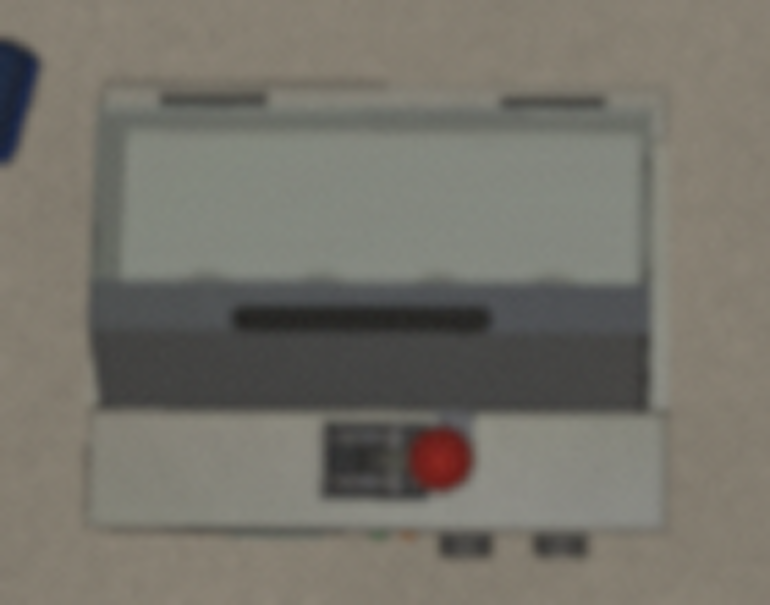

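View pics/s_st.png

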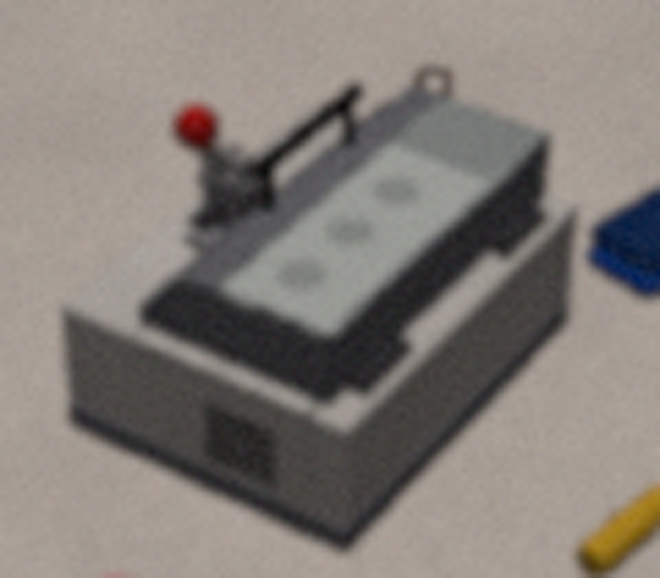

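View pics/t_rk.png

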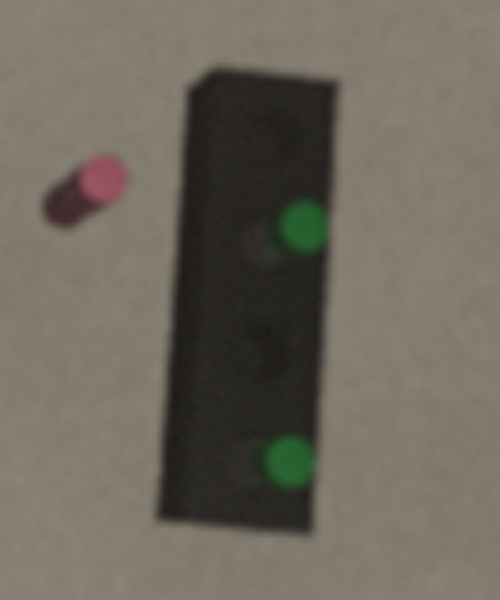

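View pics/s_rk.png

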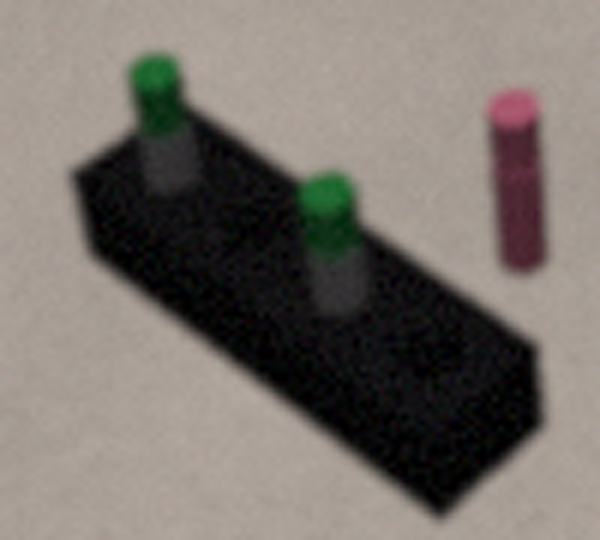

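```bash
cat > fit.py <<'E'
from h import *
def c2(n,box0,s,p): return np.array(p)/s+np.array(box0)-.5+.5/s
def fit(obs,x0,loss='soft_l1'):
    # obs: list (cam, uv, local xyz)
    def f(v):
        Rz=R.from_euler('z',v[2]).as_matrix();out=[]
        for n,uv,l in obs:
            out.append(proj(n,Rz@np.array(l)+[v[0],v[1],0])[0]-uv)
        return np.hstack(out)
    s=least_squares(f,x0,loss=loss); return s.x,f(s.x).reshape(-1,2)
E
python3 - <<'E'
from fit import *
t=lambda p:c2('top',(150,160),5.5,p); s=lambda p:c2('scene',(190,140),5.5,p)
a,b=.105,.135
obs=[('top',t((92,527)),(-a,b,.105)),('top',t((662,527)),(-a,-b,.105)),('top',t((665,85)),(a,-b,.105)),('top',t((105,82)),(a,b,.105)),
('scene',s((65,312)),(-a,-b,.105)),('scene',s((342,432)),(a,-b,.105)),('scene',s((575,210)),(a,b,.105)),
('scene',s((72,420)),(-a,-b,0)),('scene',s((345,548)),(a,-b,0)),('scene',s((565,318)),(a,b,0)),
('top',t((362,319)),(.085-.098,0,.191)),('scene',s((310,132)),(.085-.098,0,.191))]
x,e=fit(obs,[.5,.08,0]);print(x,"\n",np.round(e,1))
k=tri({'top':t((440,460)),'scene':s((196,126))});print('knob',k, R.from_euler('z',-x[2]).apply(k-[x[0],x[1],0]))
h=tri({'top':t((362,319)),'scene':s((310,132))});print('handle',h, R.from_euler('z',-x[2]).apply(h-[x[0],x[1],0]))
t=lambda p:c2('top',(320,150),5,p); s=lambda p:c2('scene',(125,230),6,p)
a,b=.125,.035
obs=[('top',t((213,68)),(a,b,.06)),('top',t((190,88)),(a,b,0)),('top',t((158,519)),(-a,b,0)),('top',t((338,83)),(a,-b,.06)),('top',t((312,532)),(-a,-b,.06)),
('scene',s((75,175)),(-a,-b,.06)),('scene',s((193,108)),(-a,b,.06)),('scene',s((537,345)),(a,b,.06)),
('scene',s((92,250)),(-a,-b,0)),('scene',s((440,518)),(a,-b,0)),('scene',s((543,425)),(a,b,0))]
x,e=fit(obs,[.55,-.3,0]);print(x,"\n",np.round(e,1))
for T,S in(((303,227),(155,68)),((290,462),(328,188)),((303,227),(328,188)),((290,462),(155,68))):
    k=tri({'top':t(T),'scene':s(S)});print('cap',k, R.from_euler('z',-x[2]).apply(k-[x[0],x[1],0]))
k=tri({'top':t((104,180)),'scene':s((515,110))});print('pink',k)
E
```

```text
[ 0.53991495  0.11634417 -0.0223181 ] 
 [[-1.6  0.3]
 [ 1.5  0.8]
 [ 0.5 -0.6]
 [-1.  -0.3]
 [-1.8 -2.3]
 [ 0.8 -0.8]
 [ 0.7 -2. ]
 [-1.1  2.1]
 [-0.1  2.5]
 [ 0.4  1.7]
 [ 0.  -0.5]
 [-0.4 -1.2]]
knob [0.46623893 0.08495003 0.18607535] [-0.07295708 -0.03303049  0.18607535]
handle [0.52678773 0.11776791 0.1853562 ] [-0.01315572  0.00113044  0.1853562 ]
[ 0.55171854 -0.29594437 -0.1359664 ] 
 [[ 0.5 -1.1]
 [-0.7 -0.7]
 [-0.8 -0.4]
 [ 0.3 -1.2]
 [-0.1  0.1]
 [-1.2 -1.3]
 [-2.2 -2.9]
 [ 0.3 -0.7]
 [-1.   0.2]
 [-0.5  0.3]
 [ 0.2  0. ]]
cap [ 0.54501023 -0.30470713  0.18382827] [-0.00545862 -0.00959118  0.18382827]
cap [ 0.49729592 -0.27644335  0.06130261] [-0.05656367  0.01194418  0.06130261]
cap [ 0.58032136 -0.29881931  0.12172182] [0.02872853 0.00102865 0.12172182]
cap [ 0.46139859 -0.28327558  0.12223689] [-0.0912036   0.00030919  0.12223689]
pink [ 0.61015033 -0.20039677  0.10468524]
```

```bash
cat > mv.py <<'E'
from h import *
ST=np.array([.5399,.1172,0]); YW=-.0223
RS=R.from_euler('z',YW)
def w(l): return RS.apply(l)+ST          # steriliser local -> world
def loc(p): return RS.inv().apply(np.array(p)-ST)
def tool(tilt_about_x=0,tilt_about_y=0,yaw=YW):
    # jaws (tool y) along yaw'd x, tool z down; tilt>0 about local x: tool top leans to -y
    D=R.from_matrix(np.array([[0,1,0],[1,0,0],[0,0,-1.]]))
    return R.from_euler('z',yaw)*R.from_euler('y',tilt_about_y)*R.from_euler('x',tilt_about_x)*D
def delta(g,Rt,tcp=False):
    """g grasp point world (TCP=g+19mm along z)"""
    s=r.read_state();Rc=Rq(s['tcp_rot'])
    t=np.array(g)+(0 if tcp else Rt.apply([0,0,.019]))
    d=Rc.inv().apply(t-s['tool_pos'])*1000; rv=(Rc.inv()*Rt).as_rotvec(degrees=True)
    print('d',np.round(d,1),'rv',np.round(rv,1)); return d,rv
def cur():
    s=r.read_state();Rc=Rq(s['tcp_rot']);g=s['tool_pos']-Rc.apply([0,0,.019])
    print('t',round(s['t'],2),'tcp',np.round(s['tool_pos'],4),'grasp loc',np.round(loc(g),4),'z',np.round(Rc.apply([0,0,1]),3),'F',np.round(s['force'],1),'T',np.round(s['torque'],2),'gap',round(s['finger_gap']*85,1))
E
python3 - <<'E'
from mv import *
cur()
k=w([-.072,-.080*np.sin(.45),.117+.080*np.cos(.45)]);print(k)
Rt=tool(.45);print(Rt.apply([0,0,1]))
delta(k+[0,0,.10],tool(0))
delta(k-Rt.apply([0,0,.07]),Rt)
E
```

```text
t 1.5 tcp [ 0.2048 -0.5905  0.2313] grasp loc [-0.3193 -0.715   0.2503] z [-0.  0. -1.] F [ 0.4  0.3 -0.3] T [-0.05  0.04  0.  ] gap 85.4
[0.46714199 0.08401688 0.18903577]
[ 0.00969893  0.43485739 -0.9004471 ]
d [ 468.9 -551.3  -38.7] rv [ -0.   -0.  -69.6]
d [ 461.2 -530.5   -3.7] rv [ 15.6  22.5 -68.4]
```

carry_out:
  increments:
    - [[38,-44,-10,0,0,-7,100],[76,-88,-20,0,0,-14,100],[114,-132,-30,0,0,-21,80],[152,-176,-40,0,0,-28,60],[190,-220,-40,0,0,-35,60]]

```text
t: 2.12
tool_pos: [0.3129, -0.3191, 0.2722]
tcp_rot: [0.001, 0.89, 0.457, 0.0]
force: [0.4, -0.5, 0.2]
finger_gap: 0.601
```

```bash
python3 - <<'E'
from mv import *
cur()
Rt=tool(.45)
k=w([-.072,-.080*np.sin(.45),.117+.080*np.cos(.45)])
delta(k-Rt.apply([0,0,.08]),Rt)
E
```

```text
t 2.12 tcp [ 0.3129 -0.3191  0.2722] grasp loc [-0.2172 -0.4412  0.2912] z [ 0.002 -0.001 -1.   ] F [ 0.4 -0.5  0.2] T [-0.05 -0.   -0.04] gap 51.1
d [395.5 -94.9  28. ] rv [  7.9  25.  -33.8]
```

carry_out:
  increments:
    - [[45,-11,0,1,3,-4,60],[90,-22,0,2,6,-8,60],[140,-33,0,3,9,-12,60],[190,-45,0,3,11,-16,60],[230,-55,0,4,13,-18,60]]

```text
t: 2.75
tool_pos: [0.4028, -0.1001, 0.2715]
tcp_rot: [-0.082, 0.802, 0.586, 0.085]
force: [-0.1, -0.3, 0.2]
finger_gap: 0.604
```

```bash
python3 - <<'E'
from mv import *
cur()
Rt=tool(.45)
k=w([-.072,-.080*np.sin(.45),.117+.080*np.cos(.45)])
delta(k-Rt.apply([0,0,.06]),Rt)
E
```

```text
t 2.75 tcp [ 0.4028 -0.1001  0.2715] grasp loc [-0.1329 -0.2247  0.29  ] z [ 0.04   0.232 -0.972] F [-0.1 -0.3  0.2] T [-0.2  0.   0. ] gap 51.4
d [162.4  12.6  85.4] rv [  3.7  12.  -15.9]
```

carry_out:
  increments:
    - [[40,3,20,1,3,-4,60],[80,6,40,2,6,-8,60],[120,9,60,3,9,-12,60],[162,13,85,4,12,-16,60],[162,13,85,4,12,-16,60]]

```text
t: 3.38
tool_pos: [0.4668, 0.0654, 0.2247]
tcp_rot: [-0.159, 0.696, 0.682, 0.157]
force: [-0.5, -0.3, 0.2]
finger_gap: 0.601
```

```bash
python3 - <<'E'
from mv import *
cur()
Rt=tool(.45)
k=w([-.072,-.080*np.sin(.45),.117+.080*np.cos(.45)])
delta(k,Rt)
show("scene","s1",(170,100,330,220),4.8,proj("scene",k))
show("top","t1",(150,160,290,270),5.5,proj("top",k))
E
```

```text
t 3.38 tcp [0.4668 0.0654 0.2247] grasp loc [-0.0718 -0.0617  0.2418] z [ 0.002  0.436 -0.9  ] F [-0.5 -0.3  0.2] T [-0.25 -0.01  0.02] gap 51.1
d [ 1.2  0.4 59.2] rv [-0.5 -0.1  0.1]
```

View pics/s1.png

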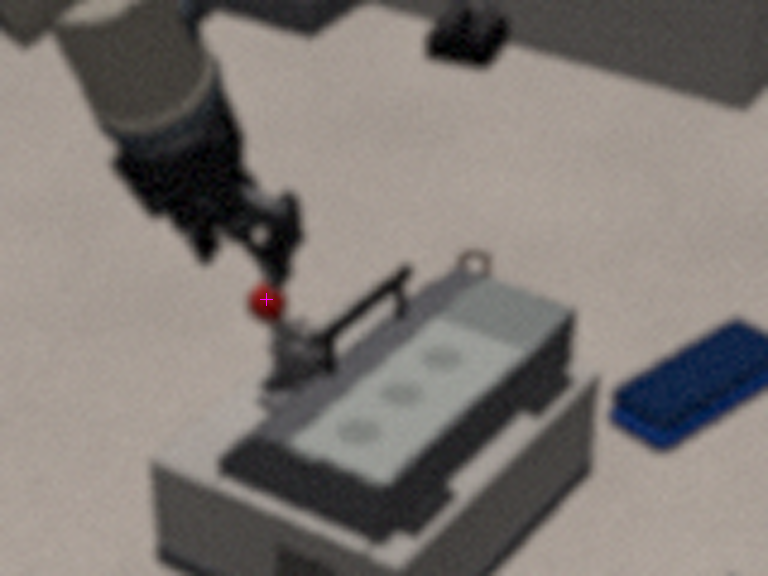

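View pics/t1.png

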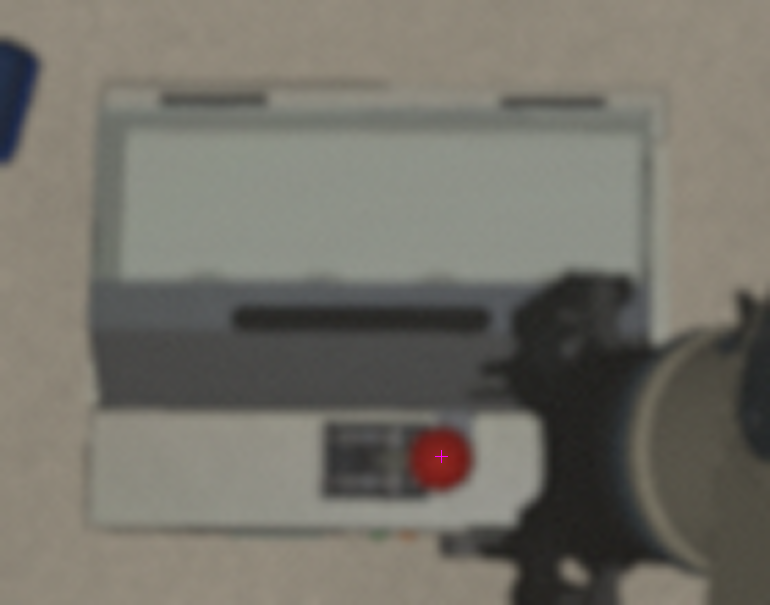

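carry_out:
  increments:
    - [[0,0,20,0,0,0,60],[1,0,40,0,0,0,60],[1,0,61,0,0,0,60],[1,0,61,0,0,0,60],[1,0,61,0,0,0,60]]

```text
t: 4.1
tool_pos: [0.4677, 0.0905, 0.1722]
tcp_rot: [-0.157, 0.697, 0.682, 0.158]
force: [0.0, -0.7, -0.7]
finger_gap: 0.602
```

carry_out:
  increments:
    - [[0,0,0,0,0,0,0],[0,0,0,0,0,0,0],[0,0,0,0,0,0,0],[0,0,0,0,0,0,0],[0,0,0,0,0,0,0]]
  force: 60

```text
t: 4.72
tool_pos: [0.4682, 0.0907, 0.1724]
tcp_rot: [-0.157, 0.697, 0.682, 0.159]
force: [-0.5, -3.7, 6.6]
finger_gap: 0.307
```

```bash
python3 - <<'E'
from mv import *
cur()
E
```

```text
t 4.72 tcp [0.4682 0.0907 0.1724] grasp loc [-0.071  -0.0364  0.1895] z [ 0.007  0.435 -0.9  ] F [-0.5 -3.7  6.6] T [-0.28  0.13  0.04] gap 26.1
```

carry_out:
  increments:
    - [[0,0,0,0,0,0,50],[0,0,0,0,0,0,50],[0,0,7,0,0,0,50],[0,0,7,0,0,0,50],[0,0,7,0,0,0,50]]

```text
t: 5.35
tool_pos: [0.4671, 0.0944, 0.1648]
tcp_rot: [-0.158, 0.697, 0.682, 0.158]
force: [0.1, -0.2, -0.0]
finger_gap: 0.496
```

carry_out:
  increments:
    - [[0,0,0,0,0,0,0],[0,0,0,0,0,0,0],[0,0,0,0,0,0,0],[0,0,0,0,0,0,0],[0,0,0,0,0,0,0]]
  force: 60

```text
t: 5.98
tool_pos: [0.4679, 0.0941, 0.1653]
tcp_rot: [-0.157, 0.697, 0.682, 0.158]
force: [3.7, -2.9, 4.2]
finger_gap: 0.307
```

```bash
python3 - <<'E'
from mv import *
cur()
E
```

```text
t 5.97 tcp [0.4679 0.0941 0.1653] grasp loc [-0.0714 -0.0329  0.1824] z [ 0.006  0.435 -0.9  ] F [ 3.7 -2.9  4.2] T [-0.19 -0.57 -0.28] gap 26.1
```

carry_out:
  increments:
    - [[0,0,-4,0,0,0,0],[0,0,-8,0,0,0,0],[0,0,-12,0,0,0,0],[0,0,-13,0,0,0,0],[0,0,-13,0,0,0,0]]

```text
t: 6.6
tool_pos: [0.4672, 0.0889, 0.1762]
tcp_rot: [-0.158, 0.697, 0.681, 0.158]
force: [6.5, 4.1, -8.6]
finger_gap: 0.31
```

```bash
python3 - <<'E'
from mv import *
cur()
show("scene","s2",(190,110,290,200),6)
E
```

```text
t 6.6 tcp [0.4672 0.0889 0.1762] grasp loc [-0.0719 -0.0382  0.1933] z [ 0.005  0.436 -0.9  ] F [ 6.5  4.1 -8.6] T [-0.15 -1.12 -0.62] gap 26.4
```

View pics/s2.png

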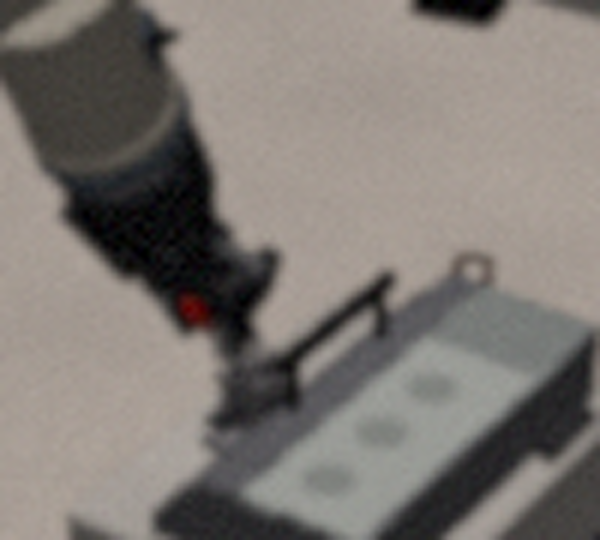

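```bash
cat >> mv.py <<'E'
def arc(pivot,angles,axis_w,extra=(0,0,0),tilt=None):
    """rows (tool frame) for rigid rotation of tool about world pivot by angles(rad) about axis_w; extra shift in tool"""
    s=r.read_state();Rc=Rq(s['tcp_rot']);p=s['tool_pos']
    for a in angles:
        Q=R.from_rotvec(a*np.array(axis_w))
        p2=pivot+Q.apply(p+Rc.apply(np.array(extra)/1e3)-pivot)
        T=Q if tilt is None else R.from_rotvec(a*tilt*np.array(axis_w))
        print(np.round(np.r_[Rc.inv().apply(p2-p)*1000,(Rc.inv()*T*Rc).as_rotvec(degrees=True)],1).tolist())
E
python3 - <<'E'
from mv import *
ax=RS.apply([1,0,0])
arc(w([-.072,0,.117]),-np.array([.1,.2,.3,.4,.5]),ax,(0,.5,-.8))
E
```

```text
[6.7, 0.5, -0.6, -0.0, -5.7, 0.0]
[13.3, 0.5, 0.3, -0.0, -11.5, 0.1]
[19.9, 0.5, 1.8, -0.0, -17.2, 0.1]
[26.2, 0.5, 4.0, -0.0, -22.9, 0.1]
[32.3, 0.5, 6.8, -0.0, -28.6, 0.1]
```

carry_out:
  increments:
    - [[6.7,0.5,-0.6,0,-5.7,0,0],[13.3,0.5,0.3,0,-11.5,0,0],[20,0.5,1.8,0,-17.2,0,0],[26.2,0.5,4,0,-23,0,0],[32.3,0.5,6.8,0,-28.6,0,0]]

```text
t: 7.28
tool_pos: [0.4682, 0.1204, 0.184]
tcp_rot: [0.017, 0.714, 0.7, -0.02]
force: [4.3, -1.4, -9.6]
finger_gap: 0.306
```

```bash
python3 - <<'E'
from mv import *
cur()
ax=RS.apply([1,0,0])
s=r.read_state();z=loc(s['tool_pos']);print(np.arctan2(z[1],z[2]-.117),np.hypot(z[1],z[2]-.117))
arc(w([-.072,0,.117]),-np.array([.1,.2,.3,.4,.45,.5]),ax,(0,0,0))
E
```

```text
t 7.28 tcp [0.4682 0.1204 0.184 ] grasp loc [-0.0717  0.0026  0.203 ] z [-0.006 -0.053 -0.999] F [ 4.3 -1.4 -9.6] T [ 0.   -0.57 -0.05] gap 26.0
0.024014953944172922 0.06702091726647116
[6.7, 0.0, 0.1, 0.0, -5.7, 0.0]
[13.3, 0.0, 0.9, 0.0, -11.5, 0.0]
[19.9, 0.1, 2.4, 0.0, -17.2, 0.1]
[26.2, 0.1, 4.5, 0.1, -22.9, 0.1]
[29.3, 0.1, 5.8, 0.1, -25.8, 0.1]
[32.4, 0.1, 7.3, 0.1, -28.6, 0.1]
```

carry_out:
  increments:
    - [[6.7,0,0,0,-5.7,0,0],[13.3,0,0.9,0,-11.5,0,0],[20,0,2.4,0,-17.2,0,0],[26.2,0,4.5,0,-23,0,0],[28,0,5,0,-24.5,0,0]]

```text
t: 7.9
tool_pos: [0.4685, 0.1464, 0.1774]
tcp_rot: [0.166, 0.692, 0.681, -0.174]
force: [7.1, -16.3, -1.9]
finger_gap: 0.314
```

```bash
python3 - <<'E'
from mv import *
cur()
show("scene","s3",(190,110,310,200),6)
E
```

```text
t 7.9 tcp [0.4685 0.1464 0.1774] grasp loc [-0.072   0.0365  0.1942] z [-0.014 -0.466 -0.884] F [  7.1 -16.3  -1.9] T [-1.66 -1.22  0.52] gap 26.7
```

View pics/s3.png

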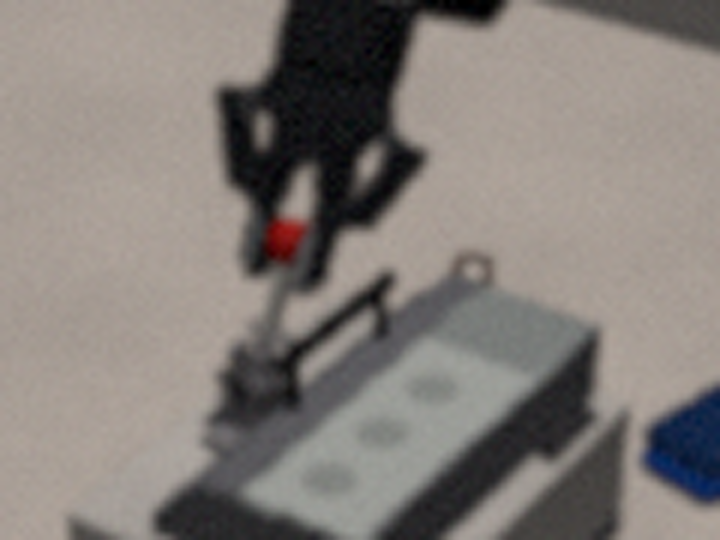

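carry_out:
  increments:
    - [[0,0,4,0,0,0,0],[0,0,8,0,0,0,0],[0,0,11,0,0,0,0],[0,0,12,0,0,0,50],[0,0,12,0,0,0,50]]

```text
t: 8.57
tool_pos: [0.468, 0.1425, 0.1674]
tcp_rot: [0.163, 0.694, 0.68, -0.171]
force: [0.1, -0.3, -0.2]
finger_gap: 0.501
```

carry_out:
  increments:
    - [[0,0,0,0,0,0,55],[0,0,-20,0,0,0,55],[0,0,-50,0,0,0,55],[0,0,-70,0,0,0,55],[0,0,-70,0,0,0,55]]

```text
t: 9.2
tool_pos: [0.4703, 0.1758, 0.2309]
tcp_rot: [0.164, 0.694, 0.681, -0.169]
force: [0.4, 0.4, -0.5]
finger_gap: 0.553
```

```bash
python3 - <<'E'
from mv import *
cur()
k=w([-.072,.080*np.sin(.45),.117+.080*np.cos(.45)])
show("scene","s4",(190,110,310,200),6,proj("scene",k))
h=w([.085-.098,0,.191]);print(h)
delta(h+[0,0,.06],tool(0))
E
```

```text
t 9.2 tcp [0.4703 0.1758 0.2309] grasp loc [-0.0708  0.0657  0.2478] z [-0.011 -0.457 -0.889] F [ 0.4  0.4 -0.5] T [ 0.18 -0.03  0.02] gap 47.0
[0.52690323 0.11748988 0.191     ]
d [-51.2  58.3  23.8] rv [-0.2 27.3  0.2]
```

View pics/s4.png

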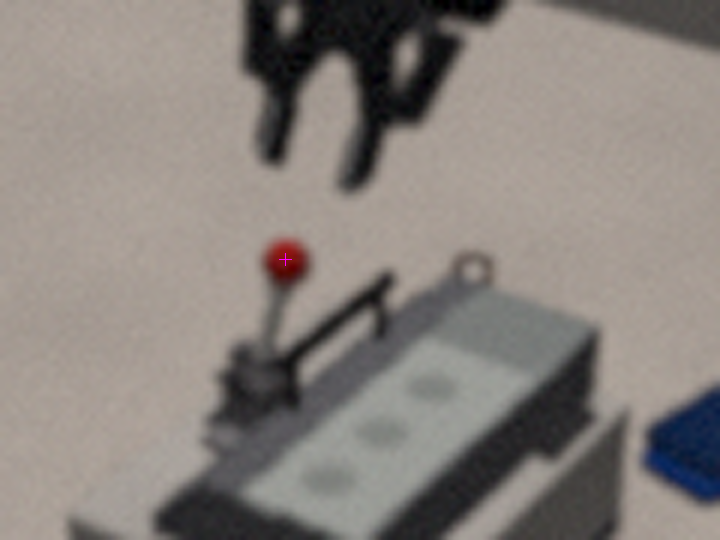

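```bash
python3 - <<'E'
from mv import *
h=w([.085-.098,-.02,.191]);print(h)
delta(h+[0,0,.06],tool(0))
E
```

```text
[0.52645727 0.09749485 0.191     ]
d [-69.   58.2  32.9] rv [-0.2 27.3  0.2]
```

carry_out:
  increments:
    - [[-15,10,0,0,7,0,45],[-30,25,5,0,14,0,45],[-50,40,15,0,21,0,45],[-69,58,33,0,27.3,0,45],[-69,58,33,0,27.3,0,45]]

```text
t: 9.88
tool_pos: [0.526, 0.0936, 0.2305]
tcp_rot: [-0.002, 0.716, 0.698, -0.002]
force: [0.1, 0.7, -0.3]
finger_gap: 0.447
```

```bash
python3 - <<'E'
from mv import *
cur()
h=w([.085-.098,-.02,.191])
delta(h,tool(0))
E
```

```text
t 9.88 tcp [0.526  0.0936 0.2305] grasp loc [-0.0133 -0.0239  0.2495] z [-0.006  0.    -1.   ] F [ 0.1  0.7 -0.3] T [ 0.01 -0.03  0.03] gap 38.0
d [ 3.9  0.8 58.5] rv [-0.4 -0.  -0.2]
```

carry_out:
  increments:
    - [[0,1,20,0,0,0,45],[2,1,40,0,0,0,45],[2,1,60,0,0,0,45],[2,1,60,0,0,0,0],[2,1,60,0,0,0,0]]
  force: 25

```text
t: 10.5
tool_pos: [0.5278, 0.0997, 0.172]
tcp_rot: [-0.001, 0.714, 0.7, -0.001]
force: [5.9, 0.7, -11.5]
finger_gap: 0.121
```

carry_out:
  increments:
    - [[0,0,0,0,0,0,0],[0,0,0,0,0,0,0],[0,0,0,0,0,0,0],[0,0,0,0,0,0,0],[0,0,0,0,0,0,0]]
  force: 25

```text
t: 11.12
tool_pos: [0.5278, 0.0997, 0.172]
tcp_rot: [-0.001, 0.714, 0.7, -0.001]
force: [5.5, 1.1, -11.0]
finger_gap: 0.119
```

```bash
python3 - <<'E'
from mv import *
cur()
ax=RS.apply([0,1,0])
h=w([.085,0,.106])
# keep tool upright: shift of grasp point only
g0=np.array([-.098,.085])
for a in np.arange(.1,1.66,.1):
    c,s=np.cos(a),np.sin(a); g=np.array([g0[0]*c+g0[1]*s,-g0[0]*s+g0[1]*c])-g0
    print(round(a,2),np.round(g*1000,1))
E
```

```text
t 11.12 tcp [0.5278 0.0997 0.172 ] grasp loc [-0.0116 -0.0177  0.191 ] z [-0.003  0.    -1.   ] F [  5.5   1.1 -11. ] T [ 0.12 -0.92 -0.  ] gap 10.1
0.1 [9.  9.4]
0.2 [18.8 17.8]
0.3 [29.5 25.2]
0.4 [40.8 31.5]
0.5 [52.7 36.6]
0.6 [65.1 40.5]
0.7 [77.8 43.1]
0.8 [90.7 44.5]
0.9 [103.7  44.6]
1.0 [116.6  43.4]
1.1 [129.3  40.9]
1.2 [141.7  37.1]
1.3 [153.7  32.2]
1.4 [165.1  26. ]
1.5 [175.9  18.8]
1.6 [185.8  10.5]
```

carry_out:
  increments:
    - [[0,9,-9.4,0,0,0,0],[0,18.8,-17.8,0,0,0,0],[0,29.5,-25.2,0,0,0,0],[0,40.8,-31.5,0,0,0,0],[0,52.7,-36.6,0,0,0,0]]

```text
t: 11.75
tool_pos: [0.579, 0.0984, 0.2098]
tcp_rot: [-0.003, 0.714, 0.7, -0.003]
force: [-9.3, 1.3, 7.9]
finger_gap: 0.114
```

```bash
python3 - <<'E'
from mv import *
cur()
show("scene","s5",(180,80,330,200),5)
E
```

```text
t 11.75 tcp [0.579  0.0984 0.2098] grasp loc [ 0.0396 -0.018   0.2288] z [-0.007  0.    -1.   ] F [-9.3  1.3  7.9] T [ 0.15  1.69 -0.01] gap 9.7
```

View pics/s5.png

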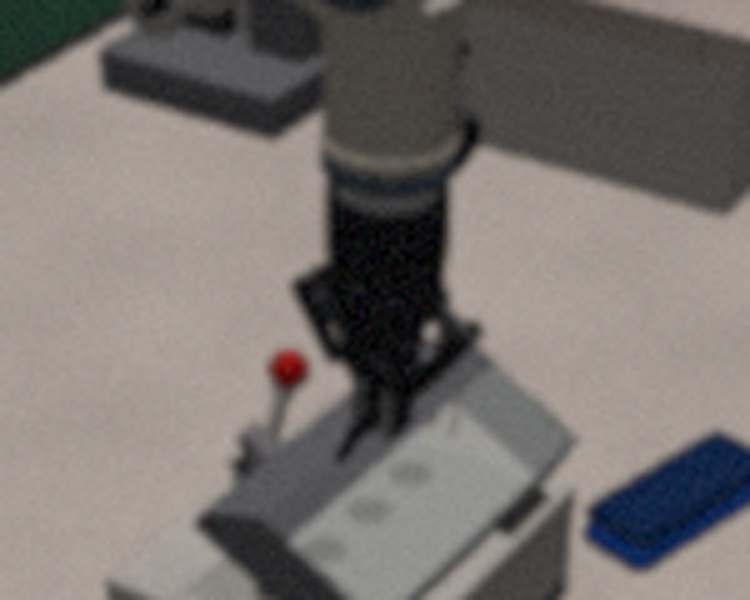

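carry_out:
  increments:
    - [[0,12.4,-3.9,0,0,0,0],[0,25.1,-6.5,0,0,0,0],[0,38,-7.9,0,0,0,0],[0,51,-8,0,0,0,0],[0,63.9,-6.8,0,0,0,0]]

```text
t: 12.42
tool_pos: [0.6442, 0.0967, 0.2161]
tcp_rot: [-0.001, 0.714, 0.7, -0.002]
force: [-3.9, -0.0, 3.7]
finger_gap: 0.118
```

carry_out:
  increments:
    - [[0,12.7,2.5,0,0,0,0],[0,25.1,6.3,0,0,0,0],[0,37.1,11.2,0,0,0,0],[0,48.5,17.4,0,0,0,0],[0,59.3,24.6,0,0,0,0]]

```text
t: 13.05
tool_pos: [0.7036, 0.0953, 0.1892]
tcp_rot: [-0.002, 0.714, 0.7, -0.002]
force: [-1.2, -3.1, 3.5]
finger_gap: 0.109
```

```bash
python3 - <<'E'
from mv import *
cur()
show("scene","s6",(180,60,330,200),4)
E
```

```text
t 13.05 tcp [0.7036 0.0953 0.1892] grasp loc [ 0.1642 -0.0182  0.2082] z [-0.005 -0.    -1.   ] F [-1.2 -3.1  3.5] T [-0.45  0.59 -0.06] gap 9.3
```

View pics/s6.png

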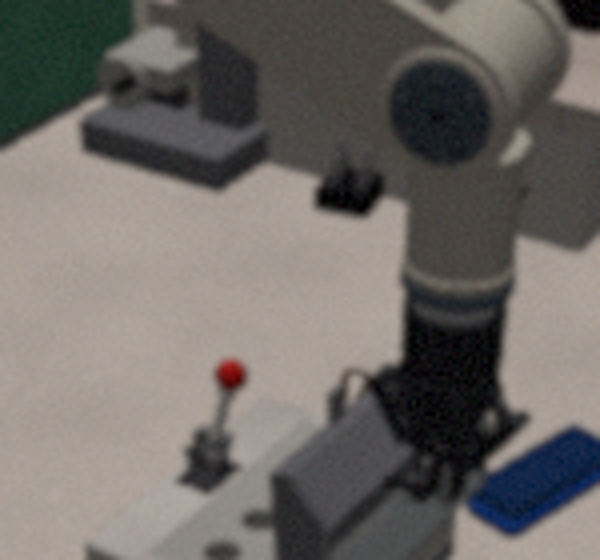

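carry_out:
  increments:
    - [[0,6,4.5,0,0,0,0],[0,12,10,0,0,0,0],[0,13,11,0,0,0,0],[0,13,11,0,0,0,27],[0,13,11,0,0,0,27]]

```text
t: 13.72
tool_pos: [0.7159, 0.096, 0.1789]
tcp_rot: [-0.002, 0.714, 0.7, -0.001]
force: [-0.3, -0.6, -0.3]
finger_gap: 0.271
```

carry_out:
  increments:
    - [[0,0,0,0,0,0,27],[0,0,-15,0,0,0,27],[0,0,-40,0,0,0,27],[0,0,-70,0,0,0,27],[0,0,-100,0,0,0,50]]

```text
t: 14.35
tool_pos: [0.7164, 0.0955, 0.2811]
tcp_rot: [-0.001, 0.714, 0.7, -0.001]
force: [-0.1, 0.1, -0.6]
finger_gap: 0.47
```

```bash
python3 - <<'E'
from mv import *
cur()
show("scene","s7",(180,60,330,240),3.2)
show("top","t7",(130,100,420,290),2.6)
E
```

```text
t 14.35 tcp [0.7164 0.0955 0.2811] grasp loc [ 0.177  -0.0178  0.3001] z [-0.004  0.001 -1.   ] F [-0.1  0.1 -0.6] T [-0.01 -0.06  0.02] gap 39.9
```

View pics/s7.png

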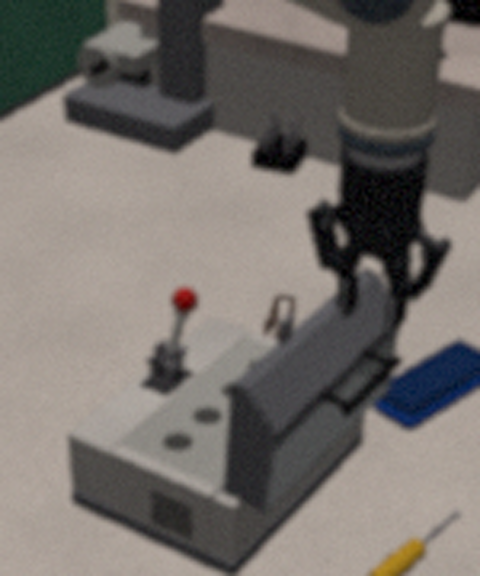

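View pics/t7.png

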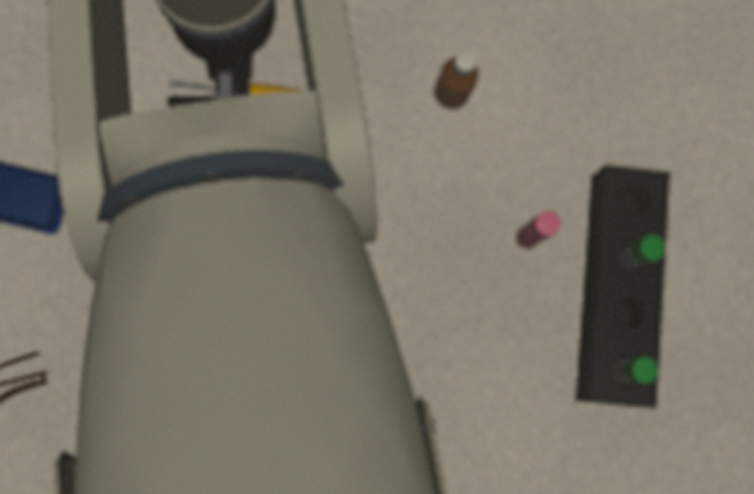

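```bash
python3 - <<'E'
from mv import *
delta([.5803,-.2988,.235],tool(0))
L=lm("top","tube0");print(L)
E
```

```text
d [-397.4 -130.    67.4] rv [ 0.2 -0.1  0.1]
[(array([367.0016, 239.1936]), 0.7), (array([328.2944, 192.    ]), 0.66), (array([125.3888, 173.6832]), 0.65), (array([363.3152, 198.6816]), 0.52)]
```

carry_out:
  increments:
    - [[-50,-15,0,0,0,0,60],[-100,-30,0,0,0,0,70],[-150,-45,0,0,0,0,70],[-200,-60,0,0,0,0,70],[-250,-80,10,0,0,0,70]]

```text
t: 15.12
tool_pos: [0.6306, -0.1544, 0.269]
tcp_rot: [-0.001, 0.714, 0.7, -0.001]
force: [0.8, -0.7, -0.2]
finger_gap: 0.703
```

carry_out:
  increments:
    - [[-40,-15,15,0,0,0,70],[-80,-30,30,0,0,0,70],[-120,-42,50,0,0,0,70],[-147,-50,57,0,0,0,70],[-147,-50,57,0,0,0,70]]

```text
t: 15.75
tool_pos: [0.5762, -0.3002, 0.2108]
tcp_rot: [-0.003, 0.715, 0.699, -0.002]
force: [-0.6, 0.2, 0.1]
finger_gap: 0.697
```

```bash
python3 - <<'E'
from mv import *
cur()
delta([.5803,-.2988,.112],tool(0))
m=proj("scene",[.5803,-.2988,.125]); m2=proj("top",[.5803,-.2988,.125])
show("scene","s8",(125,200,245,320),4.8,m)
show("top","t8",(280,130,420,270),4,m2)
E
```

```text
t 15.75 tcp [ 0.5762 -0.3002  0.2108] grasp loc [ 0.0458 -0.4165  0.2298] z [-0.007  0.001 -1.   ] F [-0.6  0.2  0.1] T [ 0.04  0.01 -0.01] gap 59.3
d [  1.3   4.9 117.7] rv [-0.4 -0.1 -0. ]
```

View pics/s8.png

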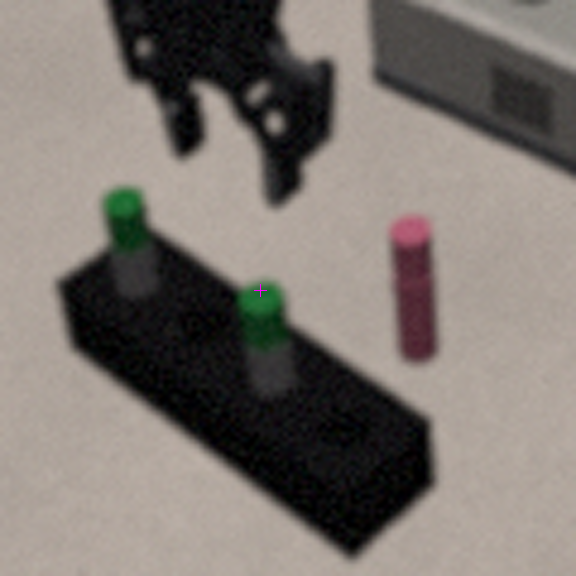

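View pics/t8.png

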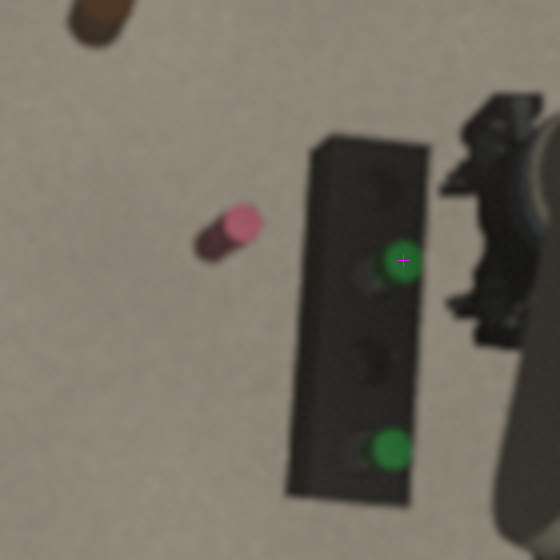

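Candidates: the green cap at scene (261,290) in this crop, the green cap at (125,203), and the pink look-alike at (411,232), which I'm leaving alone. I'm taking the green one under the mark.

carry_out:
  increments:
    - [[1,5,30,0,0,0,70],[1,5,60,0,0,0,70],[1,5,90,0,0,0,70],[1,5,118,0,0,0,70],[1,5,118,0,0,0,70]]

```text
t: 16.48
tool_pos: [0.5814, -0.296, 0.0925]
tcp_rot: [-0.004, 0.714, 0.7, -0.002]
force: [0.3, 0.0, 0.2]
finger_gap: 0.7
```

carry_out:
  increments:
    - [[0,0,0,0,0,0,0],[0,0,0,0,0,0,0],[0,0,0,0,0,0,0],[0,0,0,0,0,0,0],[0,0,0,0,0,0,0]]
  force: 60

```text
t: 17.1
tool_pos: [0.5832, -0.2983, 0.0961]
tcp_rot: [-0.001, 0.714, 0.7, -0.001]
force: [-0.4, 1.4, 6.5]
finger_gap: 0.286
```

carry_out:
  increments:
    - [[0,0,-10,0,0,0,0],[0,0,-25,0,0,0,0],[0,0,-40,0,0,0,0],[0,0,-70,0,0,0,0],[0,0,-100,0,0,0,0]]

```text
t: 17.73
tool_pos: [0.5827, -0.298, 0.1961]
tcp_rot: [-0.002, 0.714, 0.7, -0.002]
force: [-0.5, -0.1, -1.2]
finger_gap: 0.282
```

```bash
python3 - <<'E'
from mv import *
cur()
show("scene","s9",(125,170,245,320),3.8)
delta(w([0,-.081,.27]),tool(0))
E
```

```text
t 17.73 tcp [ 0.5827 -0.298   0.1961] grasp loc [ 0.0522 -0.4141  0.2151] z [-0.004  0.    -1.   ] F [-0.5 -0.1 -1.2] T [-0.05 -0.02  0.02] gap 24.0
d [334.  -53.5 -51.3] rv [0.1 0.1 0.1]
```

View pics/s9.png

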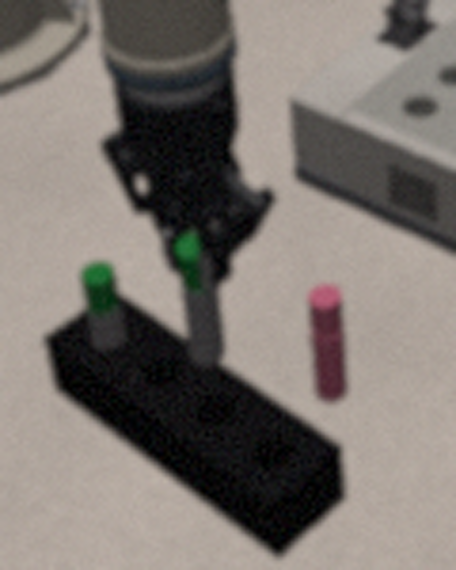

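```bash
python3 - <<'E'
from mv import *
s=r.read_state();p=s['tool_pos']
foot=[p[0],p[1],p[2]+.031-.110]; cap=[p[0],p[1],p[2]+.031]
show("scene","s10",(150,200,210,280),7,proj("scene",[foot,cap]))
show("top","t10",(300,150,400,250),6,proj("top",[foot,cap]))
E
```

```text
(no output)
```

View pics/s10.png

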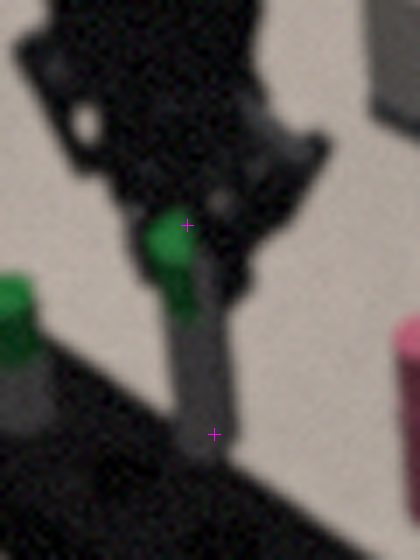

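View pics/t10.png

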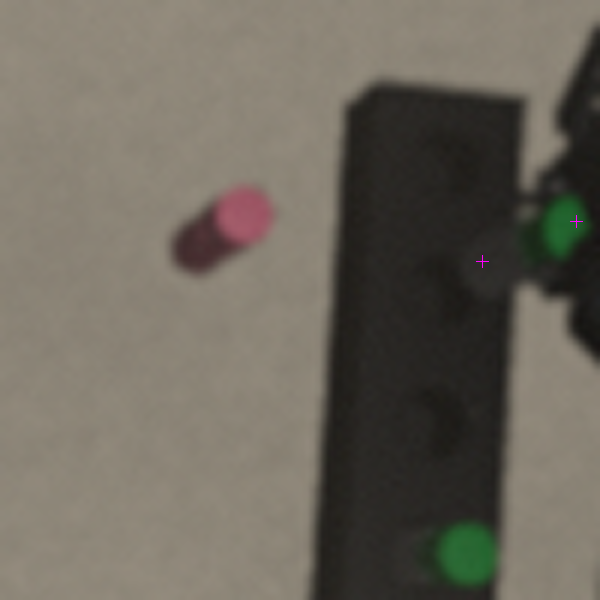

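carry_out:
  increments:
    - [[0,-15,-20,0,0,0,0],[40,-35,-40,0,0,0,0],[90,-53,-51,0,0,0,0],[140,-53,-51,0,0,0,0],[190,-53,-51,0,0,0,0]]

```text
t: 18.5
tool_pos: [0.533, -0.1054, 0.2449]
tcp_rot: [-0.002, 0.715, 0.7, -0.002]
force: [0.7, -0.3, -1.2]
finger_gap: 0.287
```

carry_out:
  increments:
    - [[40,0,0,0,0,0,0],[80,0,0,0,0,0,0],[120,0,0,0,0,0,0],[144,0,0,0,0,0,0],[144,0,0,0,0,0,0]]

```text
t: 19.12
tool_pos: [0.5362, 0.0384, 0.2446]
tcp_rot: [-0.002, 0.714, 0.701, -0.002]
force: [-1.0, 0.2, -1.5]
finger_gap: 0.286
```

```bash
python3 - <<'E'
from mv import *
cur()
s=r.read_state();p=s['tool_pos']
foot=[p[0],p[1],p[2]+.031-.110]; cap=[p[0],p[1],p[2]+.031]
W=[w([0,y,.105]) for y in(-.081,-.027,.027,.081)]
delta(w([0,-.081,.27]),tool(0))
show("scene","s11",(195,100,295,220),4.8,proj("scene",[foot,cap]+W))
show("top","t11",(170,150,290,270),4.8,proj("top",[foot,cap]+W))
E
```

```text
t 19.12 tcp [0.5362 0.0384 0.2446] grasp loc [-0.0018 -0.0789  0.2636] z [-0.006  0.    -1.   ] F [-1.   0.2 -1.5] T [-0.05  0.02  0.  ] gap 24.3
d [-2.1  1.9 -6.4] rv [-0.4 -0.   0.2]
```

View pics/s11.png

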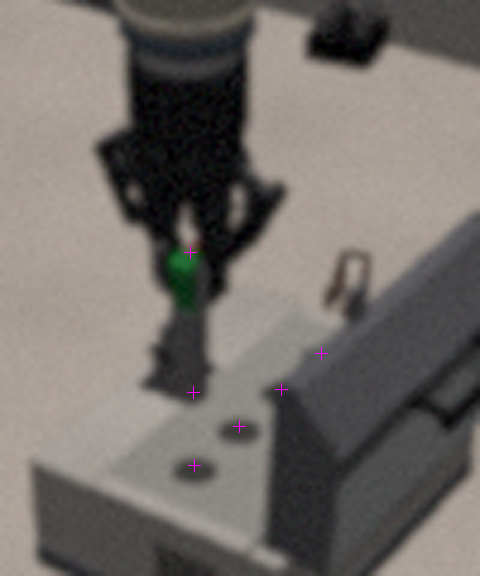

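View pics/t11.png

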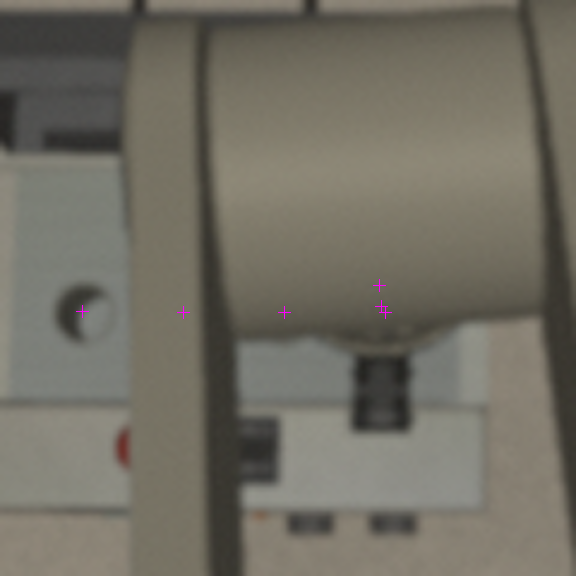

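carry_out:
  increments:
    - [[-1.5,3,10,0,0,0,0],[-1.5,3,25,0,0,0,0],[-1.5,3,40,0,0,0,0],[-1.5,3,47,0,0,0,0],[-1.5,3,47,0,0,0,0]]

```text
t: 19.85
tool_pos: [0.5392, 0.0354, 0.1978]
tcp_rot: [-0.002, 0.714, 0.7, -0.002]
force: [0.2, -0.4, -1.2]
finger_gap: 0.288
```

```bash
python3 - <<'E'
from mv import *
cur()
s=r.read_state();p=s['tool_pos']
foot=[p[0],p[1],p[2]+.029-.110]
W=[w([0,y,.105]) for y in(-.081,-.027,)]
show("scene","s12",(210,150,260,210),10,proj("scene",[foot]+W))
show("top","t12",(170,150,290,270),4.8)
E
```

```text
t 19.85 tcp [0.5392 0.0354 0.1978] grasp loc [ 0.0012 -0.0818  0.2168] z [-0.006  0.    -1.   ] F [ 0.2 -0.4 -1.2] T [-0.05  0.    0.01] gap 24.5
```

View pics/s12.png

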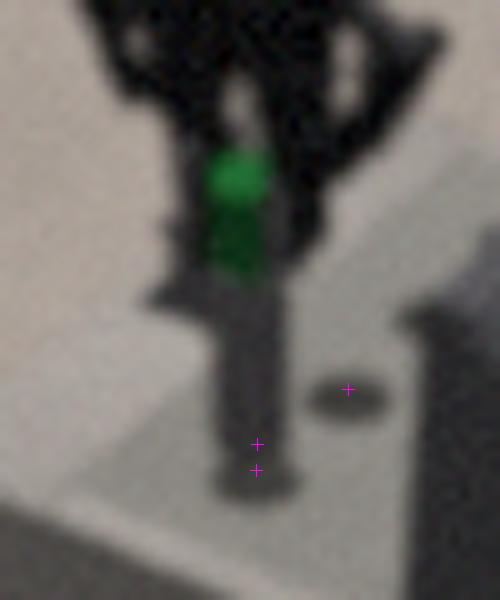

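View pics/t12.png

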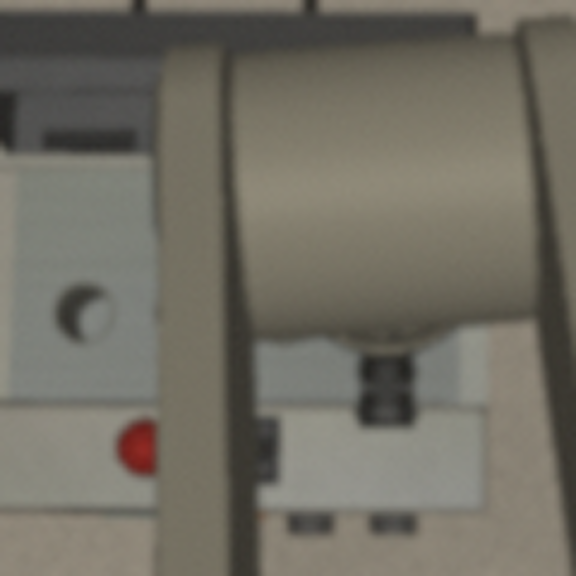

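carry_out:
  increments:
    - [[2,0,2,0,0,0,0],[2,0,6,0,0,0,0],[2,0,10,0,0,0,0],[2,0,13,0,0,0,0],[2,0,16,0,0,0,0]]

```text
t: 20.58
tool_pos: [0.5395, 0.0375, 0.1823]
tcp_rot: [-0.002, 0.714, 0.7, -0.002]
force: [0.7, 0.1, -1.8]
finger_gap: 0.285
```

```bash
python3 - <<'E'
from mv import *
cur()
show("scene","s13",(210,150,260,210),10)
E
```

```text
t 20.57 tcp [0.5395 0.0375 0.1823] grasp loc [ 0.0015 -0.0797  0.2013] z [-0.005  0.    -1.   ] F [ 0.7  0.1 -1.8] T [-0.01  0.03 -0.  ] gap 24.3
```

View pics/s13.png

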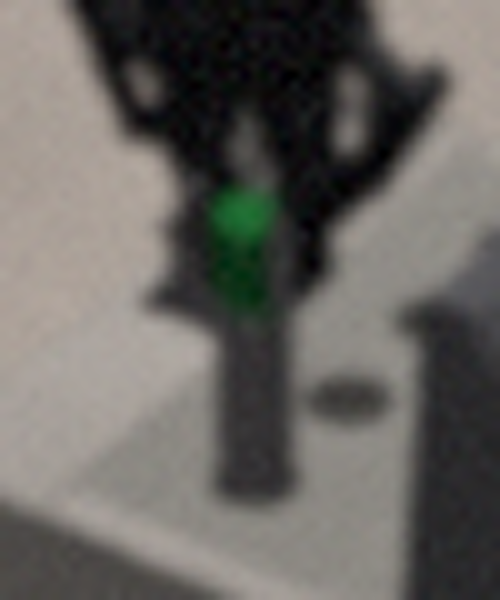

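carry_out:
  increments:
    - [[0,0,3,0,0,0,0],[0,0,6,0,0,0,0],[0,0,9,0,0,0,0],[0,0,12,0,0,0,0],[0,0,15,0,0,0,0]]

```text
t: 21.25
tool_pos: [0.5395, 0.0375, 0.1674]
tcp_rot: [-0.002, 0.714, 0.7, -0.002]
force: [-0.1, -0.7, -2.0]
finger_gap: 0.287
```

carry_out:
  increments:
    - [[0,0,9,0,0,0,0],[0,0,18,0,0,0,0],[0,0,27,0,0,0,0],[0,0,36,0,0,0,0],[0,0,45,0,0,0,0]]

```text
t: 21.88
tool_pos: [0.5393, 0.0375, 0.1219]
tcp_rot: [-0.002, 0.714, 0.7, -0.002]
force: [0.5, 0.5, -1.3]
finger_gap: 0.283
```

```bash
python3 - <<'E'
from mv import *
cur()
E
```

```text
t 21.88 tcp [0.5393 0.0375 0.1219] grasp loc [ 0.0012 -0.0797  0.1409] z [-0.005  0.    -1.   ] F [ 0.5  0.5 -1.3] T [-0.05 -0.02 -0.01] gap 24.0
```

carry_out:
  increments:
    - [[0,0,4,0,0,0,0],[0,0,4,0,0,0,50],[0,0,4,0,0,0,50],[0,0,4,0,0,0,50],[0,0,-20,0,0,0,50]]

```text
t: 22.5
tool_pos: [0.5382, 0.0375, 0.1417]
tcp_rot: [-0.003, 0.714, 0.7, -0.003]
force: [0.2, 0.5, -0.2]
finger_gap: 0.498
```

carry_out:
  increments:
    - [[0,0,-20,0,0,0,50],[0,0,-40,0,0,0,20],[0,0,-40,0,0,0,0],[0,0,-40,0,0,0,0],[0,0,-40,0,0,0,0]]

```text
t: 23.12
tool_pos: [0.539, 0.0375, 0.1817]
tcp_rot: [-0.002, 0.714, 0.7, -0.002]
force: [0.1, -0.1, 0.1]
finger_gap: -0.0
```

```bash
python3 - <<'E'
from mv import *
cur()
c=w([0,-.081,.141])
show("scene","s14",(200,110,300,220),5,proj("scene",[c]))
E
```

```text
t 23.12 tcp [0.539  0.0375 0.1817] grasp loc [ 0.001  -0.0797  0.2007] z [-0.006  0.    -1.   ] F [ 0.1 -0.1  0.1] T [ 0.02 -0.01  0.02] gap -0.0
```

View pics/s14.png

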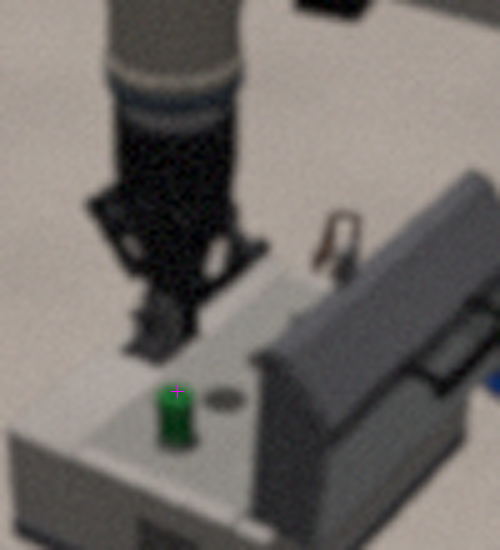

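carry_out:
  increments:
    - [[0,0,15,0,0,0,0],[0,0,30,0,0,0,0],[0,0,37,0,0,0,0],[0,0,40,0,0,0,0],[0,0,42,0,0,0,0]]

```text
t: 23.8
tool_pos: [0.5401, 0.0376, 0.141]
tcp_rot: [-0.001, 0.714, 0.7, -0.001]
force: [-0.2, -0.3, 11.4]
finger_gap: 0.001
```

```bash
python3 - <<'E'
from mv import *
cur()
E
```

```text
t 23.8 tcp [0.5401 0.0376 0.141 ] grasp loc [ 0.002  -0.0796  0.16  ] z [-0.004  0.    -1.   ] F [-0.2 -0.3 11.4] T [0.   0.08 0.07] gap 0.0
```

carry_out:
  increments:
    - [[0,0,-40,0,0,0,0],[0,0,-90,0,0,0,30],[-40,0,-110,0,0,0,70],[-90,-10,-110,0,0,0,70],[-140,-20,-110,0,0,0,70]]

```text
t: 24.42
tool_pos: [0.5171, -0.1034, 0.2516]
tcp_rot: [-0.001, 0.714, 0.7, -0.001]
force: [0.2, 0.5, 0.5]
finger_gap: 0.701
```

```bash
python3 - <<'E'
from mv import *
cur()
c=np.array([.4614,-.2833,.125])
delta(c+[0,0,.1-.013],tool(0))
show("scene","s15",(125,200,245,320),4.8,proj("scene",c))
show("top","t15",(280,130,420,270),4,proj("top",c))
E
```

```text
t 24.43 tcp [ 0.5171 -0.1034  0.2516] grasp loc [-0.0178 -0.221   0.2706] z [-0.003 -0.    -1.   ] F [0.2 0.5 0.5] T [-0.01 -0.02 -0.02] gap 59.6
d [-181.   -52.    58.8] rv [-0.2  0.   0.1]
```

View pics/s15.png

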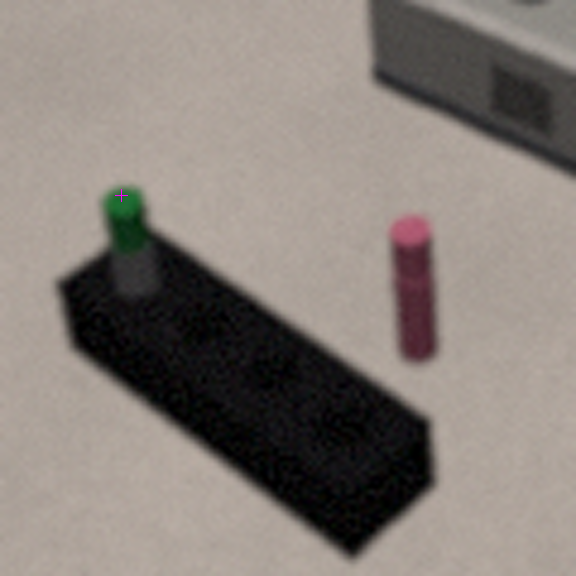

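View pics/t15.png

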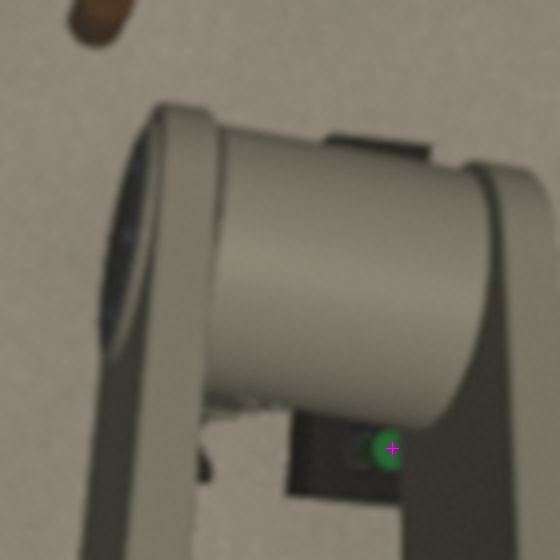

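carry_out:
  increments:
    - [[-45,-13,0,0,0,0,70],[-90,-26,10,0,0,0,70],[-140,-40,30,0,0,0,70],[-182,-52,58,0,0,0,70],[-182,-52,58,0,0,0,70]]

```text
t: 25.15
tool_pos: [0.4595, -0.2842, 0.1911]
tcp_rot: [-0.003, 0.715, 0.699, -0.002]
force: [-0.4, 0.2, 0.1]
finger_gap: 0.704
```

```bash
python3 - <<'E'
from mv import *
cur()
c=np.array([.4614,-.2838,.125])
delta(c+[0,0,-.013],tool(0))
show("scene","s16",(105,190,245,320),4.4,proj("scene",c))
E
```

```text
t 25.15 tcp [ 0.4595 -0.2842  0.1911] grasp loc [-0.0713 -0.4031  0.2101] z [-0.007  0.002 -1.   ] F [-0.4  0.2  0.1] T [0.06 0.02 0.  ] gap 59.8
d [ 0.3  2.6 98.1] rv [-0.4 -0.1 -0.1]
```

View pics/s16.png

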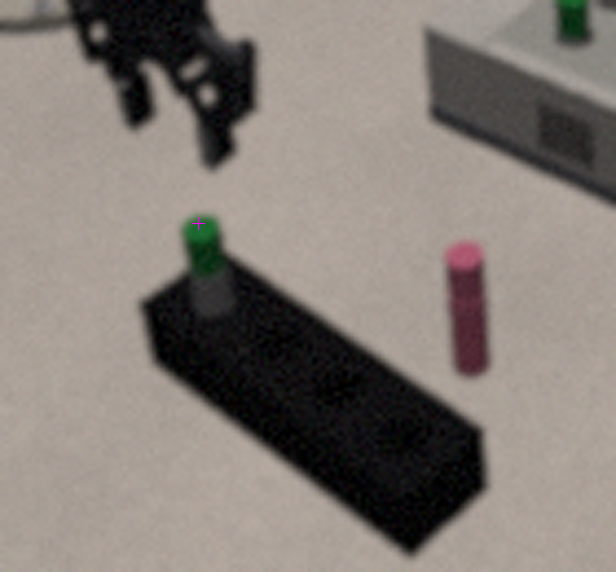

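carry_out:
  increments:
    - [[0,3,25,0,0,0,70],[0,3,50,0,0,0,70],[0,3,75,0,0,0,70],[0,3,97,0,0,0,70],[0,3,97,0,0,0,70]]

```text
t: 25.82
tool_pos: [0.4637, -0.2814, 0.0954]
tcp_rot: [-0.003, 0.714, 0.7, -0.002]
force: [-0.2, 0.1, 1.0]
finger_gap: 0.698
```

carry_out:
  increments:
    - [[0,0,0,0,0,0,0],[0,0,0,0,0,0,0],[0,0,0,0,0,0,0],[0,0,0,0,0,0,0],[0,0,0,0,0,0,0]]
  force: 60

```text
t: 26.45
tool_pos: [0.4644, -0.2834, 0.0974]
tcp_rot: [-0.001, 0.714, 0.7, -0.001]
force: [-1.1, 1.4, 5.5]
finger_gap: 0.285
```

carry_out:
  increments:
    - [[0,0,-10,0,0,0,0],[0,0,-25,0,0,0,0],[0,0,-50,0,0,0,0],[0,0,-90,0,0,0,0],[0,0,-130,0,0,0,0]]

```text
t: 27.08
tool_pos: [0.4641, -0.2829, 0.2282]
tcp_rot: [-0.001, 0.714, 0.7, -0.002]
force: [-0.3, 0.5, -0.4]
finger_gap: 0.286
```

```bash
python3 - <<'E'
from mv import *
cur()
s=r.read_state();p=s['tool_pos'];f=[p+[0,0,-.081],p+[0,0,.029]]
show("scene","s17",(105,170,245,310),4,proj("scene",f))
delta(w([0.0012,-.0797+.054,.264]),tool(0))
E
```

```text
t 27.07 tcp [ 0.4641 -0.2829  0.2282] grasp loc [-0.0668 -0.4017  0.2472] z [-0.004 -0.    -1.   ] F [-0.3  0.5 -0.4] T [ 0.01 -0.05 -0.02] gap 24.3
d [377.2  66.4 -12.7] rv [0.1 0.2 0.1]
```

View pics/s17.png

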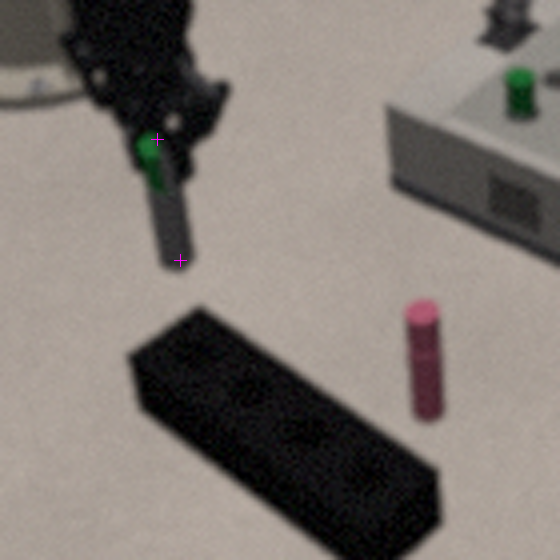

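carry_out:
  increments:
    - [[40,10,-15,0,0,0,0],[90,20,-25,0,0,0,0],[140,30,-25,0,0,0,0],[190,45,-25,0,0,0,0],[240,60,-20,0,0,0,0]]

```text
t: 27.75
tool_pos: [0.5299, -0.0427, 0.2471]
tcp_rot: [-0.001, 0.714, 0.7, -0.001]
force: [-0.2, 0.3, -0.3]
finger_gap: 0.284
```

carry_out:
  increments:
    - [[40,3,0,0,0,0,0],[80,5,0,0,0,0,0],[120,6,0,0,0,0,0],[137,6,7,0,0,0,0],[137,6,7,0,0,0,0]]

```text
t: 28.38
tool_pos: [0.5375, 0.093, 0.2383]
tcp_rot: [-0.002, 0.714, 0.7, -0.002]
force: [-0.3, 0.3, -0.5]
finger_gap: 0.283
```

```bash
python3 - <<'E'
from mv import *
cur()
s=r.read_state();p=s['tool_pos'];f=[p+[0,0,-.081],p+[0,0,.029]]
t=w([0.0012,-.0797+.054,.105])
show("scene","s18",(200,110,280,210),5.8,proj("scene",f+[t]))
delta([t[0],t[1],.195+.019],tool(0))
E
```

```text
t 28.38 tcp [0.5375 0.093  0.2383] grasp loc [-0.0018 -0.0243  0.2573] z [-0.005 -0.    -1.   ] F [-0.3  0.3 -0.5] T [-0.1  -0.04  0.05] gap 24.1
d [-0.6  3.1 43.5] rv [-0.3  0.   0.1]
```

View pics/s18.png

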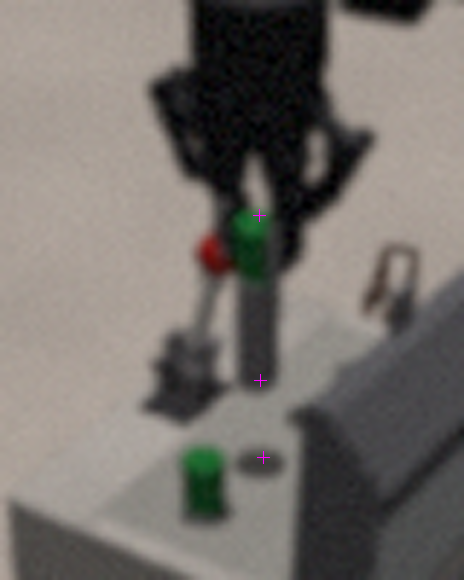

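carry_out:
  increments:
    - [[-0.5,3,10,0,0,0,0],[-0.5,3,22,0,0,0,0],[-0.5,3,34,0,0,0,0],[-0.5,3,42,0,0,0,0],[-0.5,3,45,0,0,0,0]]

```text
t: 29.05
tool_pos: [0.5404, 0.0919, 0.1928]
tcp_rot: [-0.002, 0.714, 0.7, -0.002]
force: [0.2, 0.1, -0.7]
finger_gap: 0.286
```

carry_out:
  increments:
    - [[0,0,3,0,0,0,0],[0,0,6,0,0,0,0],[0,0,10,0,0,0,0],[0,0,14,0,0,0,0],[0,0,18,0,0,0,0]]

```text
t: 29.68
tool_pos: [0.5407, 0.092, 0.1754]
tcp_rot: [-0.002, 0.714, 0.7, -0.002]
force: [1.0, 0.4, -0.9]
finger_gap: 0.285
```

```bash
python3 - <<'E'
from mv import *
cur()
show("scene","s19",(215,120,275,200),7)
E
```

```text
t 29.68 tcp [0.5407 0.092  0.1754] grasp loc [ 0.0014 -0.0252  0.1944] z [-0.005  0.    -1.   ] F [ 1.   0.4 -0.9] T [ 0.03  0.02 -0.03] gap 24.2
```

View pics/s19.png

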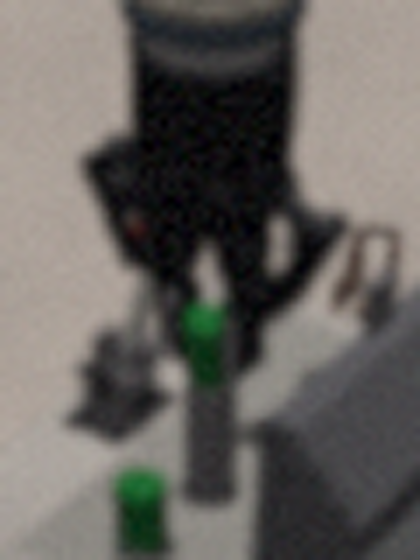

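carry_out:
  increments:
    - [[0,0,10,0,0,0,0],[0,0,20,0,0,0,0],[0,0,30,0,0,0,0],[0,0,40,0,0,0,0],[0,0,50,0,0,0,0]]

```text
t: 30.35
tool_pos: [0.5404, 0.092, 0.1248]
tcp_rot: [-0.002, 0.714, 0.7, -0.002]
force: [0.2, -0.0, -1.2]
finger_gap: 0.286
```

```bash
python3 - <<'E'
from mv import *
cur()
E
```

```text
t 30.35 tcp [0.5404 0.092  0.1248] grasp loc [ 0.0011 -0.0252  0.1438] z [-0.005  0.    -1.   ] F [ 0.2 -0.  -1.2] T [-0.03  0.03 -0.03] gap 24.3
```

carry_out:
  increments:
    - [[0,0,6,0,0,0,0],[0,0,6,0,0,0,50],[0,0,6,0,0,0,50],[0,0,6,0,0,0,50],[0,0,-18,0,0,0,50]]

```text
t: 30.98
tool_pos: [0.5394, 0.0918, 0.1428]
tcp_rot: [-0.003, 0.714, 0.7, -0.003]
force: [-0.4, 0.8, 0.4]
finger_gap: 0.497
```

carry_out:
  increments:
    - [[0,0,-20,0,0,0,50],[0,0,-40,0,0,0,20],[0,0,-40,0,0,0,0],[0,0,-40,0,0,0,0],[0,0,-30,0,0,0,0]]

```text
t: 31.6
tool_pos: [0.5407, 0.092, 0.173]
tcp_rot: [-0.002, 0.714, 0.7, -0.002]
force: [0.6, 0.2, 0.1]
finger_gap: -0.001
```

```bash
python3 - <<'E'
from mv import *
cur()
show("scene","s20",(200,100,300,210),5)
E
```

```text
t 31.6 tcp [0.5407 0.092  0.173 ] grasp loc [ 0.0014 -0.0252  0.192 ] z [-0.005  0.    -1.   ] F [0.6 0.2 0.1] T [ 0.06 -0.05  0.01] gap -0.1
```

View pics/s20.png

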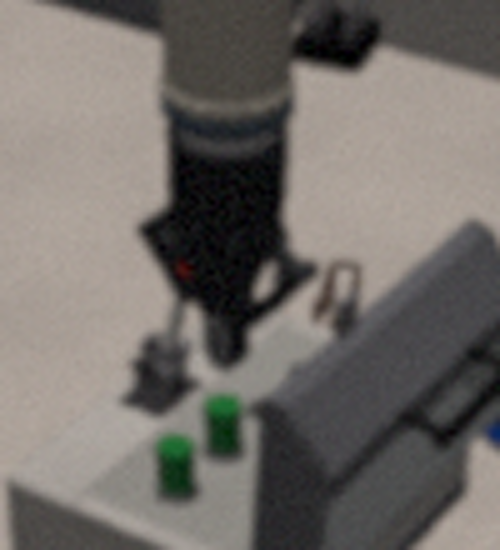

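Check that it is home with a light push.

carry_out:
  increments:
    - [[0,0,15,0,0,0,0],[0,0,26,0,0,0,0],[0,0,30,0,0,0,0],[0,0,32,0,0,0,0],[0,0,33,0,0,0,0]]

```text
t: 32.28
tool_pos: [0.541, 0.0921, 0.1411]
tcp_rot: [-0.001, 0.714, 0.7, -0.001]
force: [-0.5, -0.3, 6.7]
finger_gap: 0.002
```

```bash
python3 - <<'E'
from mv import *
cur()
E
```

```text
t 32.27 tcp [0.541  0.0921 0.1411] grasp loc [ 0.0018 -0.0251  0.1601] z [-0.004  0.    -1.   ] F [-0.5 -0.3  6.7] T [0.04 0.11 0.03] gap 0.2
```

carry_out:
  increments:
    - [[0,0,-40,0,0,0,0],[0,0,-90,0,0,0,0],[0,0,-145,0,0,0,27],[0,50,-150,0,0,0,27],[0,100,-150,0,0,0,27]]

```text
t: 32.9
tool_pos: [0.643, 0.0901, 0.2928]
tcp_rot: [-0.0, 0.714, 0.7, 0.0]
force: [0.3, 0.7, -1.0]
finger_gap: 0.271
```

```bash
python3 - <<'E'
from mv import *
cur()
delta([.7159,.096,.1789+.1],tool(0),tcp=True)
E
```

```text
t 32.9 tcp [0.643  0.0901 0.2928] grasp loc [ 0.1037 -0.0249  0.3118] z [-0.001  0.001 -1.   ] F [ 0.3  0.7 -1. ] T [-0.05  0.01 -0.01] gap 23.0
d [ 7.4 72.7 13.8] rv [-0.  -0.   0.1]
```

carry_out:
  increments:
    - [[4,40,0,0,0,0,27],[7,73,0,0,0,0,27],[7,73,13,0,0,0,27],[7,73,30,0,0,0,27],[7,73,40,0,0,0,27]]

```text
t: 33.52
tool_pos: [0.7126, 0.0953, 0.2481]
tcp_rot: [-0.002, 0.714, 0.7, -0.003]
force: [0.1, -0.8, 0.1]
finger_gap: 0.271
```

```bash
python3 - <<'E'
from mv import *
cur()
delta([.7159,.096,.1789],tool(0),tcp=True)
show("scene","s21",(220,80,320,200),4.8)
E
```

```text
t 33.52 tcp [0.7126 0.0953 0.2481] grasp loc [ 0.1733 -0.0181  0.2671] z [-0.007 -0.    -1.   ] F [ 0.1 -0.8  0.1] T [ 0.   -0.01  0.02] gap 23.1
d [ 0.8  3.8 69.2] rv [-0.4  0.   0.1]
```

View pics/s21.png

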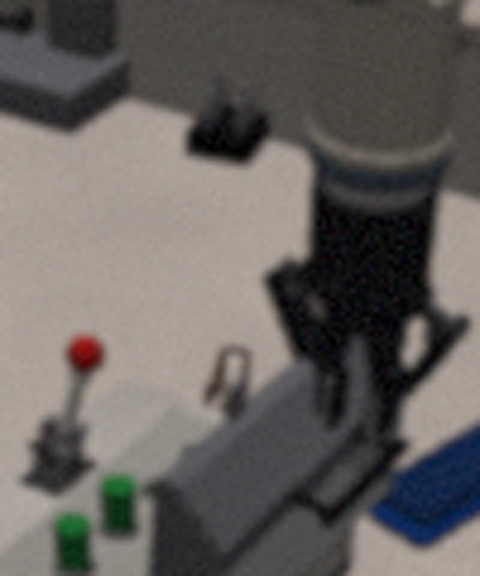

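carry_out:
  increments:
    - [[1,4,15,0,0,0,27],[1,4,30,0,0,0,27],[1,4,45,0,0,0,27],[1,4,60,0,0,0,27],[1,4,69,0,0,0,27]]

```text
t: 34.2
tool_pos: [0.7174, 0.0963, 0.1793]
tcp_rot: [-0.002, 0.714, 0.7, -0.002]
force: [-0.1, -0.3, 0.6]
finger_gap: 0.265
```

carry_out:
  increments:
    - [[0,0,0,0,0,0,0],[0,0,0,0,0,0,0],[0,0,0,0,0,0,0],[0,0,0,0,0,0,0],[0,0,0,0,0,0,0]]
  force: 25

```text
t: 34.83
tool_pos: [0.7163, 0.0962, 0.1796]
tcp_rot: [-0.003, 0.714, 0.7, -0.003]
force: [-6.2, 0.1, -11.5]
finger_gap: 0.115
```

```bash
python3 - <<'E'
from mv import *
cur()
s=r.read_state();g=loc(s['tool_pos']-Rq(s['tcp_rot']).apply([0,0,.019]))
v=np.array([g[0]-.085,g[2]-.106]); th0=np.pi-np.arctan2(.085,.098); th=th0-np.arctan2(v[1],v[0]);print('theta',th,np.linalg.norm(v))
g0=np.array([-.098,.085])
P0=None
for a in [1.6]+list(np.arange(1.5,-.01,-.1)):
    c,s_=np.cos(a),np.sin(a); q=np.array([g0[0]*c+g0[1]*s_,-g0[0]*s_+g0[1]*c])*1000
    if P0 is None:P0=q
    print(round(a,2),np.round(q-P0,1))
E
```

```text
t 34.83 tcp [0.7163 0.0962 0.1796] grasp loc [ 0.177  -0.017   0.1986] z [-0.008 -0.    -1.   ] F [ -6.2   0.1 -11.5] T [ 0.04  0.87 -0.05] gap 9.8
theta 1.6384660796528197 0.13049716303519418
1.6 [0. 0.]
1.5 [-10.    8.3]
1.4 [-20.7  15.5]
1.3 [-32.1  21.7]
1.2 [-44.1  26.7]
1.1 [-56.5  30.4]
1.0 [-69.2  32.9]
0.9 [-82.2  34.1]
0.8 [-95.1  34. ]
0.7 [-108.    32.7]
0.6 [-120.7   30. ]
0.5 [-133.1   26.1]
0.4 [-145.   21.]
0.3 [-156.3   14.7]
0.2 [-167.     7.3]
0.1 [-176.8   -1.1]
-0.0 [-185.8  -10.5]
```

carry_out:
  increments:
    - [[0,-12,-10,0,0,0,0],[0,-22.7,-17.3,0,0,0,0],[0,-34,-23.5,0,0,0,0],[0,-46,-28.5,0,0,0,0],[0,-58.5,-32.2,0,0,0,0]]

```text
t: 35.45
tool_pos: [0.6598, 0.0977, 0.2145]
tcp_rot: [-0.001, 0.714, 0.7, -0.0]
force: [2.0, 0.9, -10.2]
finger_gap: 0.117
```

```bash
cat >> mv.py <<'E'
def theta():
    s=r.read_state();g=loc(s['tool_pos']-Rq(s['tcp_rot']).apply([0,0,.019]))
    v=np.array([g[0]-.085,g[2]-.106]);print('theta',np.round([np.pi-np.arctan2(.085,.098)-np.arctan2(v[1],v[0]),np.linalg.norm(v)],3))
E
python3 -c "
from mv import *
cur();theta()"
```

```text
t 35.45 tcp [0.6598 0.0977 0.2145] grasp loc [ 0.1203 -0.0168  0.2335] z [-0.002  0.001 -1.   ] F [  2.    0.9 -10.2] T [ 0.14 -0.42 -0.05] gap 10.0
theta [1.127 0.132]
```

carry_out:
  increments:
    - [[0,-12.7,-1.5,0,0,0,0],[0,-25.7,-2.7,0,0,0,0],[0,-38.6,-2.6,0,0,0,0],[0,-51.5,-1.3,0,0,0,0],[0,-64.2,1.4,0,0,0,0]]

```text
t: 36.08
tool_pos: [0.5971, 0.0993, 0.2153]
tcp_rot: [0.0, 0.714, 0.7, 0.001]
force: [3.6, 1.3, 4.6]
finger_gap: 0.115
```

carry_out:
  increments:
    - [[0,-12.4,3.9,0,0,0,0],[0,-24.3,9,0,0,0,0],[0,-35.6,15.3,0,0,0,0],[0,-46.3,22.7,0,0,0,0],[0,-51.5,26.8,0,0,0,0]]

```text
t: 36.7
tool_pos: [0.5439, 0.1006, 0.1871]
tcp_rot: [-0.001, 0.714, 0.7, -0.0]
force: [1.5, 3.1, 2.8]
finger_gap: 0.117
```

```bash
python3 -c "
from mv import *
cur();theta()
show('scene','s22',(190,80,310,210),4.5)"
```

```text
t 36.7 tcp [0.5439 0.1006 0.1871] grasp loc [ 0.0044 -0.0166  0.2061] z [-0.002  0.002 -1.   ] F [1.5 3.1 2.8] T [ 0.56 -0.36 -0.04] gap 10.0
theta [0.178 0.128]
```

View pics/s22.png

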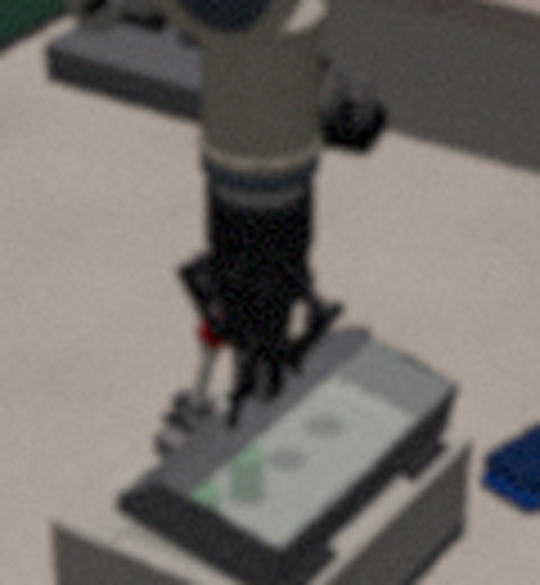

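carry_out:
  increments:
    - [[0,-5,4.5,0,0,0,0],[0,-10,9,0,0,0,0],[0,-14,13,0,0,0,0],[0,-16.5,16,0,0,0,0],[0,-16.5,17,0,0,0,0]]

```text
t: 37.38
tool_pos: [0.5277, 0.101, 0.1701]
tcp_rot: [-0.002, 0.714, 0.7, -0.001]
force: [-4.8, 4.9, 19.8]
finger_gap: 0.118
```

```bash
python3 -c "
from mv import *
cur();theta()"
```

```text
t 37.38 tcp [0.5277 0.101  0.1701] grasp loc [-0.0118 -0.0165  0.1891] z [-0.003  0.002 -1.   ] F [-4.8  4.9 19.8] T [ 0.71  0.69 -0.08] gap 10.0
theta [-0.005  0.128]
```

carry_out:
  increments:
    - [[0,0,0,0,0,0,40],[0,0,0,0,0,0,40],[0,0,-20,0,0,0,40],[0,0,-50,0,0,0,55],[0,0,-80,0,0,0,55]]

```text
t: 38.0
tool_pos: [0.5271, 0.0999, 0.2491]
tcp_rot: [-0.002, 0.714, 0.7, -0.002]
force: [0.1, -1.1, 0.5]
finger_gap: 0.551
```

```bash
python3 - <<'E'
from mv import *
cur()
k=w([-.072,.080*np.sin(.45),.117+.080*np.cos(.45)])
h=w([.085-.098,0,.191])
Rt=tool(-.45)
delta(k-Rt.apply([0,0,.06]),Rt)
show("scene","s23",(190,80,310,210),4.5,proj("scene",[k,h]))
E
```

```text
t 38.0 tcp [0.5271 0.0999 0.2491] grasp loc [-0.0123 -0.0176  0.2681] z [-0.006 -0.    -1.   ] F [ 0.1 -1.1  0.5] T [-0.02 -0.03  0.02] gap 46.8
d [ 70.3 -59.3  23.4] rv [ -0.3 -25.8   0.2]
```

View pics/s23.png

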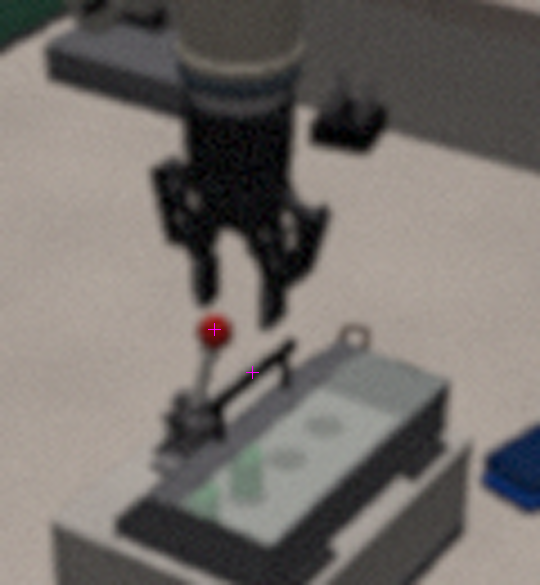

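carry_out:
  increments:
    - [[20,-15,-5,0,-6,0,57],[40,-30,0,0,-12,0,57],[55,-45,5,0,-18,0,57],[70,-59,23,0,-25.8,0,57],[70,-59,23,0,-25.8,0,57]]

```text
t: 38.67
tool_pos: [0.4682, 0.173, 0.2237]
tcp_rot: [0.155, 0.694, 0.684, -0.163]
force: [0.8, 0.5, -0.8]
finger_gap: 0.57
```

```bash
python3 - <<'E'
from mv import *
cur()
k=w([-.072,.080*np.sin(.45),.117+.080*np.cos(.45)])
Rt=tool(-.45)
delta(k,Rt)
E
```

```text
t 38.67 tcp [0.4682 0.173  0.2237] grasp loc [-0.0728  0.0625  0.2408] z [-0.015 -0.438 -0.899] F [ 0.8  0.5 -0.8] T [ 0.2  -0.02 -0.04] gap 48.5
d [-2.2  1.2 58.7] rv [-0.3  0.2  0.5]
```

carry_out:
  increments:
    - [[-1,1,20,0,0,0,57],[-2,1.5,40,0,0,0,57],[-2,1.5,55,0,0,0,57],[-2,1.5,65,0,0,0,57],[-2,1.5,65,0,0,0,57]]

```text
t: 39.3
tool_pos: [0.4703, 0.1408, 0.168]
tcp_rot: [0.154, 0.696, 0.682, -0.161]
force: [-0.4, 0.7, -0.9]
finger_gap: 0.573
```

carry_out:
  increments:
    - [[0,0,0,0,0,0,0],[0,0,0,0,0,0,0],[0,0,0,0,0,0,0],[0,0,0,0,0,0,0],[0,0,0,0,0,0,0]]
  force: 60

```text
t: 39.92
tool_pos: [0.4704, 0.1418, 0.169]
tcp_rot: [0.154, 0.696, 0.683, -0.161]
force: [-2.4, 1.3, 6.1]
finger_gap: 0.311
```

carry_out:
  increments:
    - [[0,0,-4,0,0,0,0],[0,0,-8,0,0,0,0],[0,0,-12,0,0,0,0],[0,0,-13.5,0,0,0,0],[0,0,-13.5,0,0,0,0]]

```text
t: 40.55
tool_pos: [0.4703, 0.1471, 0.1802]
tcp_rot: [0.154, 0.696, 0.682, -0.161]
force: [-1.6, -3.6, -9.8]
finger_gap: 0.306
```

```bash
python3 - <<'E'
from mv import *
cur()
s=r.read_state();print('along',Rq(s['tcp_rot']).inv().apply(s['force']))
ax=RS.apply([1,0,0])
arc(w([-.072,0,.117]),np.array([.1,.2,.3,.4,.5]),ax,(0,0,-.5))
E
```

```text
t 40.55 tcp [0.4703 0.1471 0.1802] grasp loc [-0.0701  0.0366  0.1973] z [-0.014 -0.435 -0.9  ] F [-1.6 -3.6 -9.8] T [ 0.33  0.07 -0.03] gap 26.0
along [ 0.99822137 -1.45776825 10.38494333]
[-7.0, -0.0, 0.0, -0.0, 5.7, -0.0]
[-13.8, -0.0, 1.3, -0.0, 11.5, -0.0]
[-20.5, -0.1, 3.2, -0.1, 17.2, -0.1]
[-27.0, -0.1, 5.8, -0.1, 22.9, -0.1]
[-33.2, -0.1, 9.0, -0.1, 28.6, -0.1]
```

carry_out:
  increments:
    - [[-7,0,0.3,0,5.7,0,0],[-13.8,0,1.6,0,11.5,0,0],[-20.5,0,3.5,0,17.2,0,0],[-27,0,6,0,23,0,0],[-33.2,0,9.2,0,28.6,0,0]]

```text
t: 41.18
tool_pos: [0.4696, 0.1132, 0.1867]
tcp_rot: [-0.02, 0.714, 0.7, 0.017]
force: [-3.8, 1.0, -9.9]
finger_gap: 0.307
```

```bash
python3 - <<'E'
from mv import *
cur()
ax=RS.apply([1,0,0])
arc(w([-.072,0,.117]),np.array([.1,.2,.3,.4,.45]),ax,(0,0,0))
E
```

```text
t 41.17 tcp [0.4696 0.1132 0.1867] grasp loc [-0.0701 -0.0066  0.2057] z [-0.003  0.052 -0.999] F [-3.8  1.  -9.9] T [0.1  0.52 0.07] gap 26.1
[-7.0, -0.0, 0.5, -0.0, 5.7, -0.0]
[-13.8, -0.0, 1.8, -0.0, 11.5, -0.1]
[-20.6, -0.0, 3.7, -0.0, 17.2, -0.1]
[-27.1, -0.0, 6.3, -0.0, 22.9, -0.1]
[-30.2, -0.0, 7.8, -0.1, 25.8, -0.1]
```

carry_out:
  increments:
    - [[-7,0,0.4,0,5.7,0,0],[-13.8,0,1.6,0,11.5,0,0],[-20.6,0,3.5,0,17.2,0,0],[-27,0,6,0,23,0,0],[-29,0,7,0,24.5,0,0]]

```text
t: 41.8
tool_pos: [0.4688, 0.0863, 0.1789]
tcp_rot: [-0.17, 0.695, 0.678, 0.169]
force: [-1.7, 24.7, 0.6]
finger_gap: 0.309
```

```bash
python3 - <<'E'
from mv import *
cur()
E
```

```text
t 41.8 tcp [0.4688 0.0863 0.1789] grasp loc [-0.0703 -0.0413  0.1957] z [ 0.004  0.465 -0.885] F [-1.7 24.7  0.6] T [2.99 0.01 0.15] gap 26.3
```

Against the stop. Let the knob spring home and release.

carry_out:
  increments:
    - [[0,0,4,0,0,0,0],[0,0,8,0,0,0,0],[0,0,11,0,0,0,0],[0,0,13,0,0,0,50],[0,0,13,0,0,0,50]]

```text
t: 42.42
tool_pos: [0.4703, 0.0905, 0.1672]
tcp_rot: [-0.166, 0.694, 0.68, 0.167]
force: [-0.8, -1.4, -0.3]
finger_gap: 0.503
```

carry_out:
  increments:
    - [[0,0,0,0,0,0,55],[0,0,-20,0,0,0,55],[0,0,-50,0,0,0,55],[0,0,-90,0,0,0,55],[0,0,-130,0,0,0,55]]

```text
t: 43.05
tool_pos: [0.4687, 0.0303, 0.2835]
tcp_rot: [-0.166, 0.695, 0.68, 0.167]
force: [1.0, 0.5, -0.3]
finger_gap: 0.55
```

carry_out:
  increments:
    - [[-40,0,0,0,0,0,55],[-80,0,0,0,0,0,55],[-120,0,0,0,0,0,55],[-160,0,0,0,0,0,55],[-180,0,0,0,0,0,55]]

```text
t: 43.68
tool_pos: [0.4649, -0.1305, 0.1989]
tcp_rot: [-0.167, 0.695, 0.679, 0.167]
force: [0.9, 0.5, 0.2]
finger_gap: 0.553
```

```bash
python3 - <<'E'
from mv import *
cur()
k=w([-.072,-.080*np.sin(.45),.117+.080*np.cos(.45)])
h=w([.085-.098,0,.191])
show("scene","s24",(190,120,310,220),5.5,proj("scene",[k,h]))
show("top","t24",None,1.5,proj("top",[k,h]))
E
```

```text
t 43.67 tcp [ 0.4649 -0.1305  0.1989] grasp loc [-0.0693 -0.258   0.2158] z [ 0.006  0.459 -0.889] F [0.9 0.5 0.2] T [-0.19  0.04 -0.02] gap 47.0
```

View pics/s24.png

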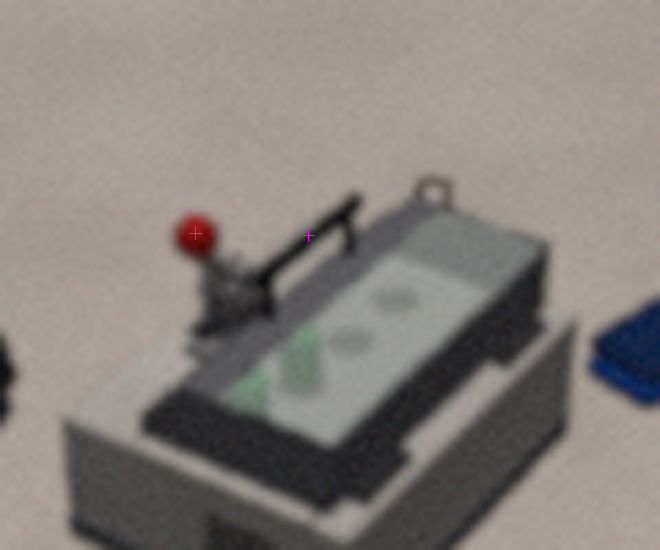

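View pics/t24.png

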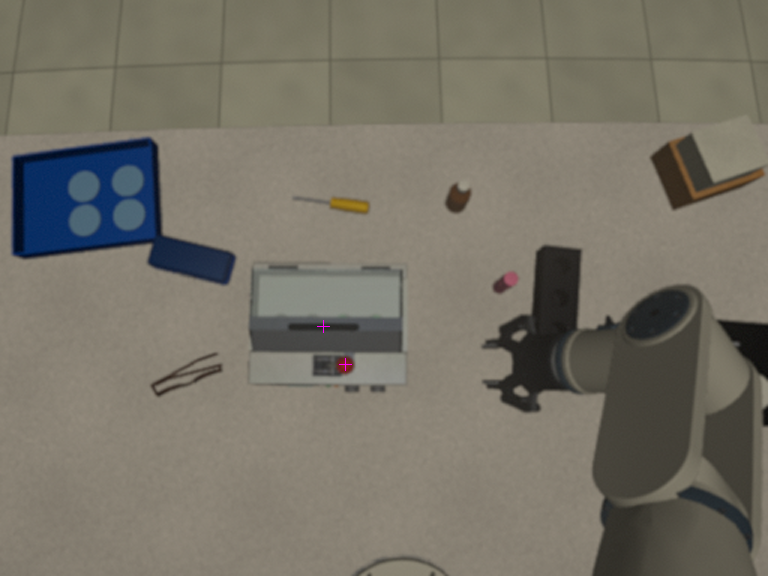

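```bash
python3 - <<'E'
from workcell import r
print(r.finish_job())
E
```

```text
the job is handed in; nothing more can be done
None
```

The steriliser is loaded and locked, and I handed the job in at about 44 s of the 210 s allowed.

**What I did:** I pulled the latch knob out and flipped it free, then swung the hood up to about 1.62 rad. Both green-capped tubes in the rack went into the two right-hand wells; only two were present. I then shut the hood, flipped the latch back to its stop and let the knob spring home.

**Last checks:**
- **Tubes:** a light push with the closed fingers met each cap at 141 mm, which is the 36 mm standing height of a tube fully home. Both show in their wells through the clear top.
- **Hood and latch:** in the scene view the knob and handle sit at the same pixels as at the start, so the hood is down, and the latch leans to its locked side with the knob in. I did not tug the hood to test the lock.
- **Bystanders:** the spectacles, case, spray bottle, screwdriver and pink look-alike are at the same pixels as at the start, and the rack had not visibly moved (part of it was behind the arm in the last picture). The arm ended clear of everything.

**Disagreement:** the two cameras differed by about 2 mm on the well and tube positions. I averaged them, and both tubes entered their wells without measurable resistance.

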